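Unload the guarded core tester

TASK

Unload the core tester: its guard door hangs ajar on a safety catch, so reach through the gap at the top of the door, press the catch's tongue down and pull the door wide open while it is down, without wrenching it. Stand the core upright on the bare sheet of the clipboard, then push the guard door fully shut so that its catch clicks in again. Leave the other cores, the jar and the lidded tin where they stand.

Things in the scene. Friction and masses are not known exactly. Their poses are not given: they have to be found in the camera images.
- tester: Bench core tester, fixed: grey base 215 x 290 mm, 35 mm high, and on it a steel guard housing 170 x 260 mm with a closed top plate. Origin: middle of its underside, on the table; x points from the door to the back, y to the left as seen from the front, z up. The housing's front plane is x = -85 mm, side walls inside at y = +-120 mm, back wall at x = 77 mm. Two columns, radius 10, at x = 45, y = +-98 mm.
- guard_hinge (a point): Point on the door's vertical hinge axis (tester frame x = -93, y = +130 mm: left end of the front), at the height of the door's top edge, 222 mm above the table.
- guard_door (a joint): Angle of the guard door, rad: 0 shut, grows as the free right-hand end swings out to the front and on to the left; stop at 2.2. The hinge is a little stiff (0.12 N m), the door stays where it is left. Ajar on its catch it opens to about 0.21 and no further until the catch is pressed.
- door_edge (a point): Top corner of the door's free end, mid-thickness. The door is a steel frame with a clear pane and no handle, 12 mm thick, 258 mm from hinge axis to free end, its middle plane through the hinge axis; it reaches from 40 to 222 mm above the table.
- guard_catch (a joint): Angle of the sprung catch on the door's back, rad: 0 up (engaged), grows as its tongue is pressed down, stop at 0.15 (13 mm down; takes 2 to 5 N). Its hook passes the strike under the top plate when about 8 mm down (0.09 rad) and must be kept down until the door is past 0.45 rad. When the door is pushed shut, the hook's ramp rides under the strike and it clicks up by itself below 0.2 rad.
- catch_pad (a point): Where to press: on top of the tongue, mid-width, 33 mm inwards from the door's middle plane and 215 mm from the hinge axis along the door, 26 mm below the door's top edge. The tongue is level, 26 mm wide along the door, and runs from the door's back 67 mm inwards to a hook that stands 9 mm up. With the door ajar the gap in front of the housing is 37 to 47 mm wide at the tongue.
- core: The core in the tester: a dark speckled stone cylinder, 50 mm diameter, 53 mm high, 0.23 kg, standing upright on the platen; origin at the middle of its underside, z along its axis.
- log_board: Clipboard lying fixed on the table, 235 x 165 mm, board top 3 mm above the table; origin at the middle of its underside, x along its length towards the metal clip (clip from x = 92 to 118 mm, 90 mm wide, 14 mm high).
- log_sheet (a point): Middle of the bare part of the clipboard's sheet, at the height of its surface (3 mm above the table); axes as the clipboard's.
- tall_core: Bystander: stone core 102 mm diameter, 153 mm high, standing; origin at the middle of its underside.
- spare_core: Bystander: small core 50 mm diameter, 49 mm high, standing on the table outside the tester; origin at the middle of its underside.
- jar: Bystander: screw-top jar of stone, 51 mm diameter, 72 mm high; origin at the middle of its underside.
- lidded_tin: Bystander: closed round tin, 66 mm diameter, 44 mm high; origin at the middle of its underside.
- platen (a point): Middle of the round platen the core stands on (radius 30 mm, 50 mm above the table; tester frame x = -20, y = 0, so 65 mm behind the front plane). Above it hangs the ram: radius 20 mm, lower face 134 mm above the table. The top plate over all: underside 210, top 222 mm above the table; a screw head above the platen ends at 266 mm.

How it is judged:
By the outcome, as a careful person would: the job done as asked, in the order asked, and still so for the second after the job is handed in, with the robot touching nothing.
It also fails if it takes over 72 s, if anything falls off the work surface, if the arm or the gripper's body presses on something with over 40 N, if the wrist force passes 120 N, or if a joint passes its speed limit or range.

ROBOT

A 6-joint arm with a two-finger parallel gripper is mounted at the origin on a cart in front of the work surface, level with it; the furniture and walls round the work are solid. World frame = base frame: x ahead of the robot, y to its left, z up, the work surface at z = 0. Lengths are in m, angles in rad, forces in N, time in s.
With the tool pointing down it reaches from about 0.3 to 0.825 m from the base axis. Payload 5.4 kg.
Tool frame: the origin (TCP) lies midway between the tips of the shut fingers; the grasp point (between the pads) lies env.hold_point_z behind it (env.hold_point_z is the distance from the TCP to the grasp point, in m); z points along the fingers, y is the line along which they close (so a half turn about z gives the same grasp; the last joint's range is limited). The gripper opens to 92 mm and grips with 3 to 60 N. Pads are 20 mm wide; open, the fingers measure 128 mm over their backs; the gripper's body (75 mm by 189 mm) begins 69 mm behind the grasp point.
Start: joints at [1.11, 0.158, 1.597, -0, 1.386, -0.21], TCP at [0.143, 0.557, 0.179] pointing down, gripper open.
Joint ranges: [-2.91, 2.91], [-0.94, 2.29], [0.18, 2.7], [-1.29, 4.43], [0.17, 2.64], [-3, 3]. Speed limits (rad/s): [2.57, 2.57, 3.14, 3.14, 3.14, 3.14].

INTERFACE

Orientations are given as [roll, pitch, yaw] about the fixed x, y, z axes, in that order (R = Rz(yaw) Ry(pitch) Rx(roll)).
In Python, from plant import get_obs, cams, env gives the robot as it stands.
- The arm moves only by the tool step_arm, never from a script. Its argument "rows" is a list of rows, each an object of numbers: "tx", "ty", "tz": the shift along the tool's x, y, z in cm; "wx", "wy", "wz": the turn, a rotation vector about the tool's x, y, z in rad; "fingers": the gripper command: -1 is shut, 1 is fully open, values between are in proportion. A call has 1 to 8 rows; each row is the pose to reach, as a shift and turn from the pose commanded when the call began, along the tool's axes at that moment; what a row does not reach only later rows make up. A row lasts 1/12 s, in which the tool goes at most 41.7 mm and 7.16 degrees, less where a joint would pass 70% of its speed; a pose out of reach is approached as far as the arm can. A call with a gripper value outside its range is refused whole. The fingers move at their own pace and stop on an object; the grip force is fixed at half the most. Time passes only in rows, so rows that repeat a pose let the fingers close. It gives the time, the measured TCP pose, the force, the opening and the grip force at its end, in the units of the state.
- get_obs(): the state, without advancing time (a new reading comes with each control period).
- cams.snapshot(name): name is "scene" or "top"; returns the picture (480x640x3 uint8, red, green, blue); there is no depth.
- cams.get_calibration(name): a dict with "camera_matrix" (3x3 intrinsics, pixels), "dist" ([k1, k2, p1, p2, k3] as OpenCV has them; the pictures are not rectified), "extrinsics" (4x4, takes a point from camera to world coordinates). Camera axes: x right, y down, z forward; pixel columns grow to the right and rows downward; lengths in m; the calibration is good to about 2 mm. A picture is of the moment at which its call begins. get_calibration takes no time and is no camera call.
- env.sign_off(): hands the job in; it is judged then, once.
The state is a dict: "time": time; "q": joint angles; "dq": joint speeds; "tau": joint torques, N m; "position": TCP position; "tool_rot": TCP orientation; "contact_force": force on the tool from outside, world axes, zero at the start; "wrist_torque": the same for the moment, N m; "finger_gap": finger opening in m; "grip_force": force on a finger pad.
Only numpy, scipy, OpenCV 4.12 (cv2) and the standard library are available. Lean on these libraries where they do the work, as an engineer would, in place of code of your own. Each camera call takes 0.05 s, during which the arm holds its last target. There are 200 camera calls.

## Working session

There is one attempt and no reset: what is moved stays moved. The work goes in short steps, Python scripts to look and compute and a tool call to move; the robot and the scene stay as the last step left them, time stands still between calls to the robot, and variables do not carry over. Pictures are saved under pics/ and viewed, at most 10 in all, crops included, and the job is handed in when it is done.

Besides the shell and the picture viewer there is one more tool, called after "Emit:" in YAML: its name, and indented under it one key for each argument. step_arm: Moves the arm, as the interface text tells. Its arguments: {"type":"object","properties":{"rows":{"type":"array","items":{"type":"object","properties":{"tx":{"type":"number"},"ty":{"type":"number"},"tz":{"type":"number"},"wx":{"type":"number"},"wy":{"type":"number"},"wz":{"type":"number"},"fingers":{"type":"number"}}}}},"required":["rows"]}

```bash
mkdir -p pics; ls; python3 - <<'E'
from plant import get_obs,cams,env
import cv2,numpy as np
print(get_obs(),env.hold_point_z)
for n in("scene","top"):
    cv2.imwrite(f"pics/{n}0.png",cams.snapshot(n)[:,:,::-1]); c=cams.get_calibration(n); print(n,{k:np.round(v,4).tolist() for k,v in c.items()})
E
```

```text
pics
{'time': 0.0, 'q': array([ 1.10987645e+00,  1.59054945e-01,  1.59817137e+00,  5.55505284e-07,
        1.38620262e+00, -2.10156975e-01]), 'dq': array([-0.00081088, -0.0001209 , -0.00029053, -0.00034011,  0.00090396,
       -0.00258763]), 'tau': array([-4.17406800e-04, -3.85551345e+01, -3.22117710e+01,  7.00313319e-02,
        3.74676415e-02, -1.57855084e-04]), 'position': array([0.14243105, 0.55639199, 0.17844615]), 'tool_rot': array([-3.13979689e+00, -3.83606594e-04,  2.89082931e+00]), 'contact_force': array([ 0.17140007, -0.35986615, -0.47738056]), 'wrist_torque': array([0.04014141, 0.02250178, 0.00641191]), 'grip_force': 0.0, 'finger_gap': 0.09156007714888743} 0.0187
scene {'camera_matrix': [[443.2334, 0.0, 321.8027], [0.0, 443.2334, 239.2167], [0.0, 0.0, 1.0]], 'dist': [-0.0965, 0.0, 0.0, 0.0, 0.0], 'extrinsics': [[-0.2089, 0.7358, -0.6442, 1.2815], [0.9779, 0.154, -0.1412, 0.2491], [-0.0047, -0.6595, -0.7517, 0.9934], [0.0, 0.0, 0.0, 1.0]]}
top {'camera_matrix': [[581.2544, 0.0, 323.7072], [0.0, 581.2544, 251.331], [0.0, 0.0, 1.0]], 'dist': [0.0234, 0.0, 0.0, 0.0, 0.0], 'extrinsics': [[0.3394, -0.7305, 0.5926, -0.388], [-0.9406, -0.2675, 0.2089, -0.2261], [0.0059, -0.6283, -0.778, 1.3685], [0.0, 0.0, 0.0, 1.0]]}
```

View pics/scene0.png

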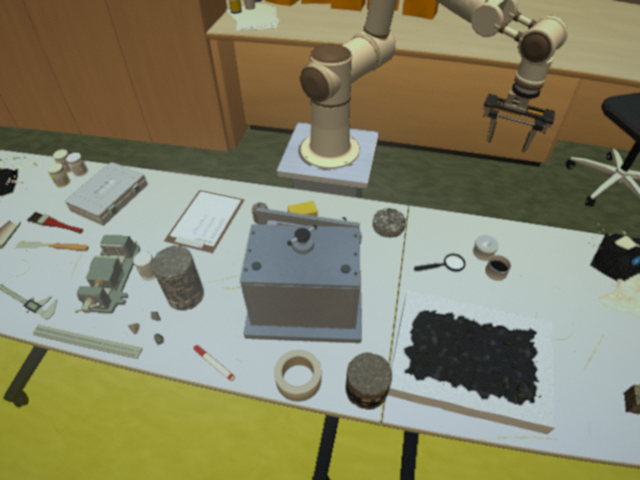

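View pics/top0.png

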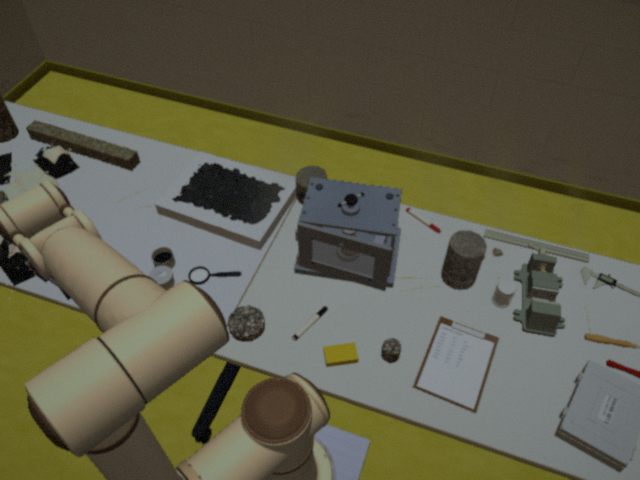

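The tester is at about (348,235) in top and (303,275) in scene. The clipboard is at (456,363) in top and (204,220) in scene, and the small core at (391,349) in top. I need zooms of the tester next.

```bash
cat > h.py <<'E'
import cv2,numpy as np
from plant import get_obs,cams,env
C={n:cams.get_calibration(n) for n in("scene","top")}
def ray(n,uv):
    c=C[n];p=cv2.undistortPoints(np.array([[uv]],float),np.array(c["camera_matrix"]),np.array(c["dist"]))[0,0]
    E=np.array(c["extrinsics"]);d=E[:3,:3]@np.r_[p,1];return E[:3,3],d
def onz(n,uv,z):
    o,d=ray(n,uv);return o+d*(z-o[2])/d[2]
def pix(n,P):
    c=C[n];E=np.linalg.inv(np.array(c["extrinsics"]))
    return cv2.projectPoints(np.atleast_2d(P).astype(float),cv2.Rodrigues(E[:3,:3])[0],E[:3,3],np.array(c["camera_matrix"]),np.array(c["dist"]))[0][:,0]
E
python3 - <<'E'
import cv2,numpy as np
a=cv2.imread('pics/top0.png')[160:310,280:420];b=cv2.imread('pics/scene0.png')[190:350,230:380]
cv2.imwrite('pics/zt.png',cv2.resize(a,None,fx=4,fy=4,interpolation=cv2.INTER_CUBIC).clip(0,255))
cv2.imwrite('pics/zs.png',cv2.resize(b,None,fx=3.7,fy=3.7,interpolation=cv2.INTER_CUBIC))
E
```

```text
(no output)
```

View pics/zt.png

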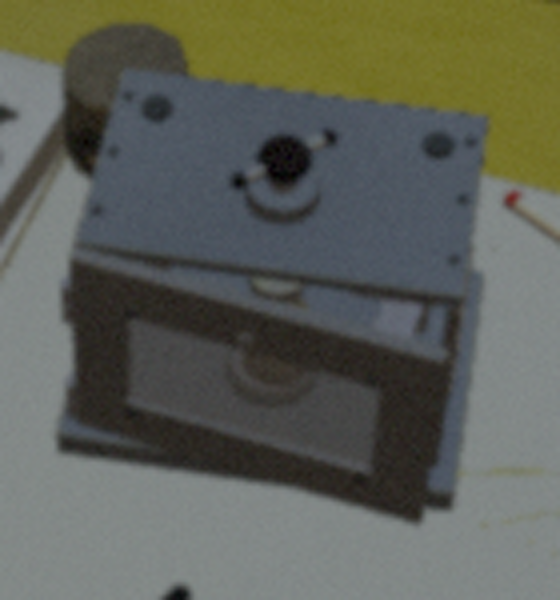

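View pics/zs.png

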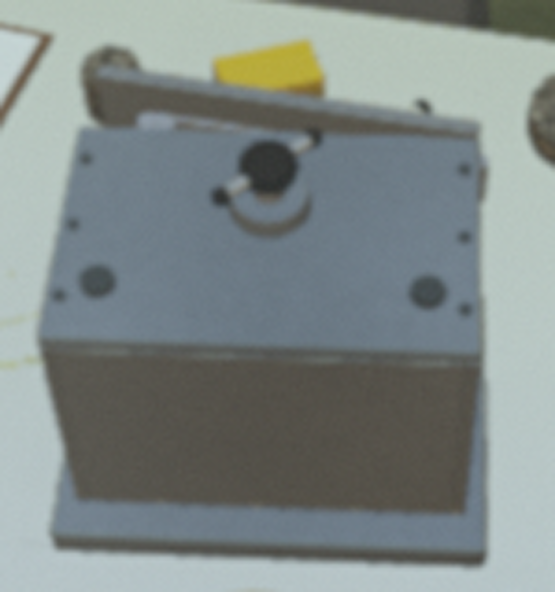

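The zooms show the top plate corners, the door's top edge with its free end at about (445,355) in zt, and the pale tongue at about (400,318) in zt.

```bash
python3 - <<'E'
from h import *
from scipy.optimize import least_squares
T=lambda p:((p[0]+.5)/4-.5+280,(p[1]+.5)/4-.5+160)
S=lambda p:((p[0]+.5)/3.7-.5+230,(p[1]+.5)/3.7-.5+190)
# order: back-left, back-right, front-right, front-left (tester frame)
tp=[(125,70),(488,117),(465,300),(75,247)]; sc=[(480,358),(40,345),(80,130),(478,137)]
loc=np.array([[.085,.13],[.085,-.13],[-.085,-.13],[-.085,.13]])
for n,f,ps in(("top",T,tp),("scene",S,sc)):
    W=np.array([onz(n,f(p),.222)[:2] for p in ps]);print(n,W.round(4).tolist(),[np.linalg.norm(W[i]-W[i-1]).round(3) for i in range(4)])
    if n=="top":A=W
    else:B=W
M=(A+B)/2
def R(t):return np.array([[np.cos(t),-np.sin(t)],[np.sin(t),np.cos(t)]])
for W in(A,B,M):
    r=least_squares(lambda x:(loc@R(x[2]).T+x[:2]-W).ravel(),[*W.mean(0),0]);x=r.x;print("tester",x.round(4),abs(r.fun).max().round(4))
h=R(x[2])@[-.093,.13]+x[:2];print("hinge",h)
for n,uv in(("top",T((446,355))),("scene",S((100,70)))):
    P=onz(n,uv,.222)[:2];v=R(-x[2])@(P-h);print("edge",P,"len",np.linalg.norm(v),"ang",np.arctan2(-v[0],-v[1]))
for n,uv in(("top",T((400,318))),("scene",S((165,122)))):
    P=onz(n,uv,.196);print("pad",P, R(-x[2])@(P[:2]-x[:2]))
q=.21;a=x[2];
for q in(.19,.21):
    d=np.array([-np.sin(q),-np.cos(q)]);nn=np.array([np.cos(q),-np.sin(q)])
    l=np.array([-.093,.13])+.215*d+.033*nn;P=R(a)@l+x[:2];print("pad model",l,P)
    e=R(a)@(np.array([-.093,.13])+.258*d)+x[:2];print('edge',e, pix("top",[[*P,.196],[*e,.222]]),pix("scene",[[*P,.196],[*e,.222]]))
print(np.hypot(*P))
pl=R(a)@[-.02,0]+x[:2];print("platen",pl)
# clipboard corners
for n,img in(("top","top0"),("scene","scene0")):
    im=cv2.imread(f"pics/{img}.png").astype(int)
    x0,x1,y0,y1=(405,510,310,420) if n=="top" else (160,250,185,255)
    b,g,r=[im[y0:y1,x0:x1,i] for i in range(3)]
    m=((r-b>25)&(r<170)).astype(np.uint8)
    cs=cv2.findContours(m,0,2)[0];c=np.vstack([k for k in cs if cv2.contourArea(k)>10]);rc=cv2.approxPolyDP(cv2.convexHull(c),6,True)[:,0]+[x0,y0]
    print(n,rc.tolist(),[onz(n,p,.003)[:2].round(4).tolist() for p in rc])
for nm,t,s,z in(("small",(391,342),(0,0),.05),):
    print(nm,onz("top",t,z))
E
```

```text
top [[0.7263, 0.2073], [0.7694, -0.0457], [0.6022, -0.0753], [0.558, 0.1793]] [np.float64(0.171), np.float64(0.257), np.float64(0.17), np.float64(0.258)]
scene [[0.7343, 0.2099], [0.7778, -0.0404], [0.6101, -0.0706], [0.5637, 0.182]] [np.float64(0.173), np.float64(0.254), np.float64(0.17), np.float64(0.257)]
tester [0.664  0.0664 0.1702] 0.0016
tester [0.6715 0.0702 0.175 ] 0.0031
tester [0.6677 0.0683 0.1726] 0.0024
hinge [0.55378744 0.18040618]
edge [ 0.55341785 -0.07618676] len 0.25659320277664754 ang 0.1740358572472713
edge [ 0.55484748 -0.07462065] len 0.25502902654993714 ang 0.16843893498523813
pad [ 0.59475471 -0.03574131  0.196     ] [-0.08976254 -0.08997176]
pad [ 0.56882725 -0.0275891   0.196     ] [-0.11390472 -0.07748788]
pad model [-0.10119852 -0.08736325] [ 0.58304066 -0.03513558]
edge [ 0.5492973  -0.07755475] [[378.143572   242.26622802]
 [391.20548529 249.69736968]] [[269.68032334 226.26407428]
 [256.21572018 206.84140283]]
pad model [-0.10554386 -0.08715582] [ 0.57872426 -0.0356775 ]
edge [ 0.54413932 -0.07741336] [[377.87455451 243.50794873]
 [390.60128598 251.16413261]] [[269.96743249 224.97731405]
 [256.90078916 205.4234951 ]]
0.5798229493975855
platen [0.64802901 0.06487468]
top [[496, 338], [421, 389], [414, 386], [441, 317]] [[0.5293, -0.3972], [0.3151, -0.243], [0.317, -0.2243], [0.5439, -0.2436]]
scene [[222, 234], [212, 251], [166, 240]] [[0.4741, -0.2366], [0.5435, -0.2419], [0.532, -0.3955]]
small [ 0.39230128 -0.13807173  0.05      ]
```

```bash
cat >> h.py <<'E'
from scipy.spatial.transform import Rotation as Ro
H=np.array([.5538,.1804]);TY=.1726
def rows(targets,pos=None,rpy=None):
    """targets: (x,y,z,roll,pitch,yaw) world; prints rows in tool axes of the present pose"""
    o=get_obs();p=np.array(o["position"] if pos is None else pos);R=Ro.from_euler("xyz",o["tool_rot"] if rpy is None else rpy)
    for t in targets:
        s=R.inv().apply(np.array(t[:3])-p)*100;T=t[3] if isinstance(t[3],Ro) else Ro.from_euler("xyz",t[3:])
        w=(R.inv()*T).as_rotvec();print("tx %.1f ty %.1f tz %.1f wx %.2f wy %.2f wz %.2f"%(*s,*w))
def door(q,l=.215,n=.024):
    "world xy of a point l along the door, n inward, and tool yaw with y along door"
    d=np.array([-np.sin(q),-np.cos(q)]);nn=np.array([np.cos(q),-np.sin(q)])
    c,s=np.cos(TY),np.sin(TY);return H+np.array([[c,-s],[s,c]])@(l*d+n*nn), np.pi-(q-TY)
E
python3 - <<'E'
from h import *
p,y=door(.171);print(p,y)
rows([(.2,.48,.33,np.pi,0,y),(*p,.33,np.pi,0,y)])
# clipboard: dark-brown frame + sheet, print zoom
im=cv2.imread('pics/top0.png')[305:420,375:520]
cv2.imwrite('pics/zc.png',cv2.resize(im,None,fx=5,fy=5,interpolation=cv2.INTER_CUBIC))
E
```

```text
[ 0.57814397 -0.03456132] 3.143192653589793
tx -7.5 ty -6.0 tz -15.1 wx -0.00 wy -0.00 wz -0.25
tx -56.9 ty -46.5 tz -15.1 wx -0.00 wy -0.00 wz -0.25
```

View pics/zc.png

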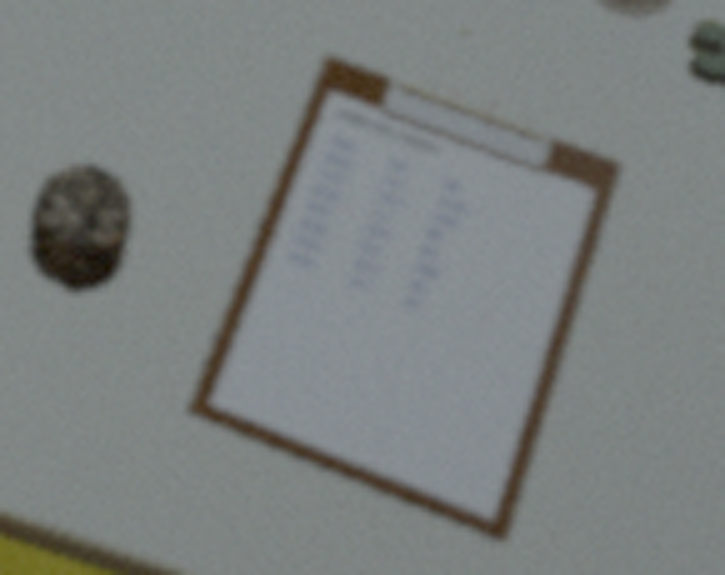

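The board corners in zc are (328,58), (620,168), (503,540) and (193,410). The clip is at the far end and the bare part of the sheet is the near half, around (390,395).

Emit:
step_arm:
  rows:
    - {"tx":-7.5,"ty":-6,"tz":-15,"wz":-0.25,"fingers":-1}
    - {"tx":-7.5,"ty":-6,"tz":-15,"wz":-0.25,"fingers":-1}
    - {"tx":-7.5,"ty":-6,"tz":-15,"wz":-0.25,"fingers":-1}
    - {"tx":-7.5,"ty":-6,"tz":-15,"wz":-0.25,"fingers":-1}
    - {"tx":-7.5,"ty":-6,"tz":-15,"wz":-0.25,"fingers":-1}
    - {"tx":-56.9,"ty":-46.5,"tz":-15,"wz":-0.25,"fingers":-1}
    - {"tx":-56.9,"ty":-46.5,"tz":-15,"wz":-0.25,"fingers":-1}
    - {"tx":-56.9,"ty":-46.5,"tz":-15,"wz":-0.25,"fingers":-1}

```text
$.rows[0]: bad value
```

```bash
python3 - <<'E'
from h import *
f=lambda p:((p[0]+.5)/5-.5+375,(p[1]+.5)/5-.5+305)
W=np.array([onz("top",f(p),.003)[:2] for p in [(328,58),(620,168),(503,540),(193,410)]]);print(W,[np.linalg.norm(W[i]-W[i-1]) for i in range(4)])
ax=(W[0]+W[1]-W[2]-W[3]);ax/=np.linalg.norm(ax);print("c",W.mean(0),"yaw",np.arctan2(ax[1],ax[0]),"target",W.mean(0)-.04*ax)
o=get_obs();print(o['time'],o['position'],o['q'],o['tool_rot'])
p,y=door(.171);rows([(*p,.33,np.pi,0,y)])
E
```

```text
[[ 0.54573392 -0.24089861]
 [ 0.53113248 -0.40385096]
 [ 0.29994405 -0.38328965]
 [ 0.31472558 -0.22281111]] [np.float64(0.23171536122926334), np.float64(0.16360522725696752), np.float64(0.23210096454414542), np.float64(0.16115785473870223)]
c [ 0.42288401 -0.31271258] yaw -0.08342572890942457 target [ 0.38302312 -0.30937942]
0.1 [0.14247603 0.55647163 0.17853977] [ 1.10986473e+00  1.58993174e-01  1.59805360e+00  5.44461660e-06
  1.38613656e+00 -2.10103308e-01] [-3.14003806e+00 -3.36987347e-04  2.89076310e+00]
tx -56.9 ty -46.5 tz -15.1 wx -0.00 wy -0.00 wz -0.25
```

Emit:
step_arm:
  rows:
    - {"tx":-7.5,"ty":-6,"tz":-15,"wx":0,"wy":0,"wz":-0.25,"fingers":-1}
    - {"tx":-7.5,"ty":-6,"tz":-15,"wx":0,"wy":0,"wz":-0.25,"fingers":-1}
    - {"tx":-7.5,"ty":-6,"tz":-15,"wx":0,"wy":0,"wz":-0.25,"fingers":-1}
    - {"tx":-7.5,"ty":-6,"tz":-15,"wx":0,"wy":0,"wz":-0.25,"fingers":-1}
    - {"tx":-7.5,"ty":-6,"tz":-15,"wx":0,"wy":0,"wz":-0.25,"fingers":-1}
    - {"tx":-20,"ty":-16,"tz":-15,"wx":0,"wy":0,"wz":-0.25,"fingers":-1}
    - {"tx":-20,"ty":-16,"tz":-15,"wx":0,"wy":0,"wz":-0.25,"fingers":-1}
    - {"tx":-20,"ty":-16,"tz":-15,"wx":0,"wy":0,"wz":-0.25,"fingers":-1}

```text
time: 0.77
position: [0.2758, 0.3793, 0.3287]
tool_rot: [-3.141, -0.001, -3.141]
contact_force: [1.1, 0.1, -0.2]
finger_gap: 0.0406
grip_force: 0.0
```

Emit:
step_arm:
  rows:
    - {"tx":-15,"ty":-20.5,"tz":0,"wx":0,"wy":0,"wz":0,"fingers":-1}
    - {"tx":-15,"ty":-20.5,"tz":0,"wx":0,"wy":0,"wz":0,"fingers":-1}
    - {"tx":-15,"ty":-20.5,"tz":0,"wx":0,"wy":0,"wz":0,"fingers":-1}
    - {"tx":-15,"ty":-20.5,"tz":0,"wx":0,"wy":0,"wz":0,"fingers":-1}
    - {"tx":-15,"ty":-20.5,"tz":0,"wx":0,"wy":0,"wz":0,"fingers":-1}
    - {"tx":-15,"ty":-20.5,"tz":0,"wx":0,"wy":0,"wz":0,"fingers":-1}
    - {"tx":-15,"ty":-20.5,"tz":0,"wx":0,"wy":0,"wz":0,"fingers":-1}
    - {"tx":-15,"ty":-20.5,"tz":0,"wx":0,"wy":0,"wz":0,"fingers":-1}

```text
time: 1.43
position: [0.426, 0.1737, 0.3281]
tool_rot: [-3.141, -0.002, 3.136]
contact_force: [0.2, 0.1, 0.3]
finger_gap: 0.0006
grip_force: 0.0
```

Emit:
step_arm:
  rows:
    - {"tx":-15.2,"ty":-20.9,"tz":0,"wx":0,"wy":0,"wz":0,"fingers":-1}
    - {"tx":-15.2,"ty":-20.9,"tz":0,"wx":0,"wy":0,"wz":0,"fingers":-1}
    - {"tx":-15.2,"ty":-20.9,"tz":0,"wx":0,"wy":0,"wz":0,"fingers":-1}
    - {"tx":-15.2,"ty":-20.9,"tz":0,"wx":0,"wy":0,"wz":0,"fingers":-1}
    - {"tx":-15.2,"ty":-20.9,"tz":0,"wx":0,"wy":0,"wz":0,"fingers":-1}
    - {"tx":-15.2,"ty":-20.9,"tz":0,"wx":0,"wy":0,"wz":0,"fingers":-1}
    - {"tx":-15.2,"ty":-20.9,"tz":0,"wx":0,"wy":0,"wz":0,"fingers":-1}
    - {"tx":-15.2,"ty":-20.9,"tz":0,"wx":0,"wy":0,"wz":0,"fingers":-1}

```text
time: 2.1
position: [0.5777, -0.0339, 0.3277]
tool_rot: [3.141, -0.003, 3.14]
contact_force: [0.3, 0.4, 0.6]
finger_gap: 0.0005
grip_force: 0.0
```

```bash
python3 - <<'E'
from h import *
o=get_obs();print(o['time'],o['position'],o['q'],o['tool_rot'],o['contact_force'])
a=cams.snapshot("top")[120:300,260:440,::-1];b=cams.snapshot("scene")[100:300,200:400,::-1]
cv2.imwrite('pics/m1.png',np.hstack([cv2.resize(a,(400,400),interpolation=2),cv2.resize(b,(400,400),interpolation=2)]))
print(pix("top",[o['position']]),pix("scene",[o['position']]))
E
```

```text
2.1 [ 0.5777199  -0.03387891  0.32772503] [-2.67484317e-01  1.19229363e-01  1.35214739e+00  3.39676834e-04
  1.67309598e+00 -1.83630901e+00] [ 3.14051075e+00 -2.69045894e-03  3.13965668e+00] [0.29814013 0.36314364 0.57107231]
[[381.27905507 209.20624233]] [[265.51359647 184.75596757]]
```

View pics/m1.png

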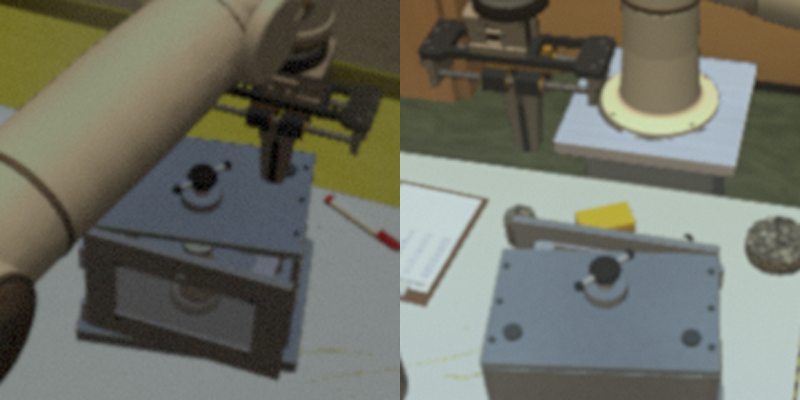

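The fingertip shows at about (382,202) in top and (264,175) in scene, a bit higher than projected. I'll check that by differencing against the first pictures.

```bash
python3 - <<'E'
from h import *
o=get_obs()
for n,(u,v) in(("top",(381,209)),("scene",(265,185))):
    z=cv2.imread(f"pics/{n}0.png").astype(int);m=cams.snapshot(n)[:,:,::-1].astype(int)
    d=np.abs(m-z).max(2)
    print(n);print(d[v-16:v+8:1,u-12:u+14:2])
E
```

```text
top
[[  1   4   2  14  65  72  85  72  66  52  22   2   2]
 [  4   2   5  15  68  73  94  91  63  43  10   4   4]
 [  3   1   4  14  64  72 101  77  59  29   4   5   4]
 [  6   3   5  11  58  69  89  81  45  15   2   3   3]
 [  1   3   3   8  60  75  95  81  56  17  10   2   3]
 [  3   4   6  11  60  68  81  72  63  19   6   4   1]
 [  4   3   5   2  44  83  92  65  69  19   2   3   2]
 [  7   8   3   5  29  63  87  66  69  13   5   3   2]
 [  3   2   3   4  10  42  61  58  50   8   7   4   2]
 [  5   1   2   4   1  12  28  32  17   1   6   2   1]
 [  5   4   5   8   3   3   4   6   3   1   3   1   4]
 [  3   3   1   3   5   6   4   3   2   3   4   4   2]
 [  3   3   5   3   1   2   2   1   2   3   2   3   3]
 [  2   1   3   2   4   3   1   3   4   3   3   4   3]
 [  2   5   4   3   8   0   4   2   5   3   2   2   2]
 [  5   2   2   2   2   5   5   3   6   3   3   2   2]
 [  5   5   1   3   2   1   5   5   2   5   1   6   3]
 [  5   2   4   6   2   5   4   2   6   4   2   2   3]
 [  3   3   2   4   4   3   2   1   3   2   1   6   3]
 [  1   1   6   1   5   3   2   7   3   5   5   8  
[... 539 characters left out ...]
 1  4  4  3  3  2  2  3  1]
 [ 1  1  1  2  3  3  1  2  2  1  2  1  2]
 [ 2  2  3  2  2  0  2  2  2  1  3  1  2]
 [ 2  2  4  2  1  2  3  2  2  1  4  2  2]
 [ 1  1  1  2  1  1  2  2  2  2  3  1  2]
 [ 1  1  2  1  2  2  1  1  2  2  2  1  1]
 [ 1  2  1  2  1  3  4  2  1  1  2  1  1]
 [ 1  1  1  4  2  1  4  2  2  5  0  2  5]
 [ 2  1  4  1  1  0  1  2  3  3  2  1  1]
 [ 1  0  0  1  1  2  3  2  1  3  0  1  2]
 [ 0  1  1  2  1  1  1  1  1  1  1  2  1]
 [ 1  1  2  1  1  3  1  1  3  2  2  1  1]
 [ 2  1  1  1  2  2  3  1  2  2  1  1  1]
 [ 3  1  1  1  1  1  2  1  1  1  1  2  1]
 [ 1  2  1  2  2  1  1  1  2  1  1  1  2]
 [ 1  2  1  2  1  0  2  1  1  2  1  1  1]
 [ 1  1  1  1  2  2  1  2  3  1  1  2  1]]
```

```bash
python3 - <<'E'
from h import *
for z in(.328,.338,.348):
    print(z,pix("top",[[.568,-.034,z]]),pix("scene",[[.588,-.034,z]]))
E
```

```text
0.328 [[380.21455496 211.88671938]] [[264.10558523 187.67350902]]
0.338 [[380.55194417 209.0740738 ]] [[263.65334355 184.31353988]]
0.348 [[380.89315889 206.23002451]] [[263.19498873 180.90368958]]
```

```bash
python3 - <<'E'
from h import *
R=Ro.from_euler("xyz",[-3.14,0,2.8907]);p=np.array([.1425,.5564,.1785])
for dz in(0,-.0187,-.035):
    print(dz,pix("scene",[p+R.apply([0,s*.055,dz]) for s in(-1,1)]))
im=cv2.imread('pics/scene0.png').max(2)
print(im[130:160,484:498:1]); print(im[135:165,520:536])
E
```

```text
0 [[484.55427472 149.52938201]
 [520.770671   160.14637622]]
-0.0187 [[486.15974586 144.52528465]
 [522.76877859 155.15740888]]
-0.035 [[487.58123521 140.08373434]
 [524.53806758 150.72791739]]
[[119 118 119 115 101  84  77  73  63  61  86 114 121 123]
 [118 119 117 108  86  75  75  70  59  65  94 114 121 118]
 [118 117 117 107  88  75  71  69  60  76 102 116 118 117]
 [119 118 116 112  93  79  74  62  58  82 109 117 118 116]
 [117 118 116 110  92  78  70  59  60  88 112 117 116 117]
 [116 118 112 100  84  77  69  59  73 101 115 115 117 115]
 [115 115 108  87  76  73  63  54  77 108 118 117 116 116]
 [117 116 109  85  74  72  60  59  87 110 117 116 115 114]
 [118 117 106  87  77  68  58  73 100 115 117 117 115 116]
 [117 112  99  84  74  62  63  85 110 116 116 115 114 113]
 [116 112 101  85  71  57  67  98 113 116 116 114 114 115]
 [118 115 109  98  79  60  73 105 117 116 115 115 115 114]
 [115 115 115 110  96  86  92 107 116 116 117 112 115 114]
 [116 115 116 115 111 109 110 115 116 114 115 115 114 116]
 [115 116 116 115 116 115 113 116 116 114 116 115 115 114]
 [113 115 114 114 114
[... 2175 characters left out ...]
 114 111 112 112 114 112 111]
 [111 111 112 115 113 115 112 113 114 111 113 111 112 111 111 113]
 [110 111 111 111 112 111 111 112 111 112 111 112 113 111 111 111]
 [109 108 109 109 111 112 111 111 111 111 112 112 112 112 111 111]
 [ 96 100  99 105 106 107 110 108 110 110 112 112 111 111 111 110]
 [ 68  75  78  85  88  91  92  98 101 103 105 109 109 108 109 110]
 [ 36  41  45  50  52  57  60  68  77  82  87  94  96  96  97 102]
 [ 12  17  16  18  25  23  26  31  41  43  52  57  62  62  68  74]
 [ 16  18  14  15  16  17  16  20  19  15  20  20  22  26  34  39]
 [ 34  29  26  23  19  18  17  16  15  15  18  14  10  12  14  13]
 [ 56  52  48  42  36  32  33  31  27  25  25  21  13  14  19  14]]
```

The cameras put the visible fingertips about 3 cm above the reported TCP, so I'll descend by feel.

Emit:
step_arm:
  rows:
    - {"tx":0,"ty":0,"tz":4,"wx":0,"wy":0,"wz":0,"fingers":-1}
    - {"tx":0,"ty":0,"tz":8,"wx":0,"wy":0,"wz":0,"fingers":-1}
    - {"tx":0,"ty":0,"tz":10.3,"wx":0,"wy":0,"wz":0,"fingers":-1}
    - {"tx":0,"ty":0,"tz":11,"wx":0,"wy":0,"wz":0,"fingers":-1}
    - {"tx":0,"ty":0,"tz":11.5,"wx":0,"wy":0,"wz":0,"fingers":-1}
    - {"tx":0,"ty":0,"tz":12,"wx":0,"wy":0,"wz":0,"fingers":-1}
    - {"tx":0,"ty":0,"tz":12.3,"wx":0,"wy":0,"wz":0,"fingers":-1}
    - {"tx":0,"ty":0,"tz":12.5,"wx":0,"wy":0,"wz":0,"fingers":-1}

```text
time: 2.97
position: [0.5783, -0.0339, 0.2061]
tool_rot: [-3.141, 0.003, 3.141]
contact_force: [-0.6, 0.2, -0.6]
finger_gap: 0.0005
grip_force: 0.0
```

```bash
python3 - <<'E'
from h import *
o=get_obs();print(o['time'],o['position'],o['contact_force'],o['wrist_torque'])
a=cams.snapshot("top")[190:270,330:410,::-1];b=cams.snapshot("scene")[160:240,220:300,::-1]
cv2.imwrite('pics/m2.png',np.hstack([cv2.resize(a,(400,400),interpolation=2),cv2.resize(b,(400,400),interpolation=2)]))
E
```

```text
2.9667 [ 0.57829804 -0.03385469  0.20606393] [-0.63116873  0.24681851 -0.58322984] [-0.01265797  0.00645821 -0.01952453]
```

View pics/m2.png

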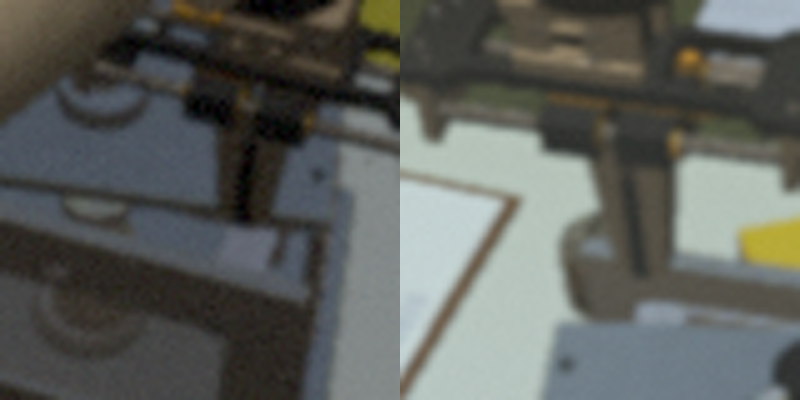

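The tip is at (380,234) in top and (268,216) in scene. It is aligned with the pale tongue and still above it, so I continue down gently.

Emit:
step_arm:
  rows:
    - {"tx":0,"ty":0,"tz":0.4,"wx":0,"wy":0,"wz":0,"fingers":-1}
    - {"tx":0,"ty":0,"tz":0.8,"wx":0,"wy":0,"wz":0,"fingers":-1}
    - {"tx":0,"ty":0,"tz":1.2,"wx":0,"wy":0,"wz":0,"fingers":-1}
    - {"tx":0,"ty":0,"tz":1.5,"wx":0,"wy":0,"wz":0,"fingers":-1}
    - {"tx":0,"ty":0,"tz":1.5,"wx":0,"wy":0,"wz":0,"fingers":-1}

```text
time: 3.48
position: [0.5767, -0.0337, 0.1882]
tool_rot: [3.141, -0.002, 3.141]
contact_force: [0.1, 0.6, -0.4]
finger_gap: 0.0003
grip_force: 0.0
```

Emit:
step_arm:
  rows:
    - {"tx":0,"ty":0,"tz":0.3,"wx":0,"wy":0,"wz":0,"fingers":-1}
    - {"tx":0,"ty":0,"tz":0.6,"wx":0,"wy":0,"wz":0,"fingers":-1}
    - {"tx":0,"ty":0,"tz":0.6,"wx":0,"wy":0,"wz":0,"fingers":-1}

```text
time: 3.73
position: [0.577, -0.0337, 0.1827]
tool_rot: [3.141, -0.001, 3.141]
contact_force: [0.1, 0.0, -0.5]
finger_gap: -0.0
grip_force: 0.0
```

Emit:
step_arm:
  rows:
    - {"tx":0,"ty":0,"tz":0.3,"wx":0,"wy":0,"wz":0,"fingers":-1}
    - {"tx":0,"ty":0,"tz":0.7,"wx":0,"wy":0,"wz":0,"fingers":-1}
    - {"tx":0,"ty":0,"tz":1.0,"wx":0,"wy":0,"wz":0,"fingers":-1}
    - {"tx":0,"ty":0,"tz":1.2,"wx":0,"wy":0,"wz":0,"fingers":-1}
    - {"tx":0,"ty":0,"tz":1.2,"wx":0,"wy":0,"wz":0,"fingers":-1}

```text
time: 4.15
position: [0.5769, -0.0337, 0.1706]
tool_rot: [3.141, -0.001, 3.141]
contact_force: [0.1, 0.5, -1.3]
finger_gap: 0.0005
grip_force: 0.0
```

Emit:
step_arm:
  rows:
    - {"tx":0,"ty":0,"tz":0.3,"wx":0,"wy":0,"wz":0,"fingers":-1}
    - {"tx":0,"ty":0,"tz":0.5,"wx":0,"wy":0,"wz":0,"fingers":-1}
    - {"tx":0,"ty":0,"tz":0.5,"wx":0,"wy":0,"wz":0,"fingers":-1}

```text
time: 4.4
position: [0.577, -0.0338, 0.1659]
tool_rot: [3.141, -0.001, 3.141]
contact_force: [0.7, -0.4, -0.6]
finger_gap: 0.0005
grip_force: 0.0
```

Emit:
step_arm:
  rows:
    - {"tx":0,"ty":0,"tz":0.3,"wx":0,"wy":0,"wz":0,"fingers":-1}
    - {"tx":0,"ty":0,"tz":0.5,"wx":0,"wy":0,"wz":0,"fingers":-1}
    - {"tx":0,"ty":0,"tz":0.5,"wx":0,"wy":0,"wz":0,"fingers":-1}

```text
time: 4.65
position: [0.5773, -0.0339, 0.1611]
tool_rot: [-3.142, -0.0, 3.141]
contact_force: [-0.6, -0.0, 2.5]
finger_gap: 0.0005
grip_force: 0.8
```

Emit:
step_arm:
  rows:
    - {"tx":0,"ty":0,"tz":0.2,"wx":0,"wy":0,"wz":0,"fingers":-1}
    - {"tx":0,"ty":0,"tz":0.4,"wx":0,"wy":0,"wz":0,"fingers":-1}
    - {"tx":0,"ty":0,"tz":0.4,"wx":0,"wy":0,"wz":0,"fingers":-1}

```text
time: 4.9
position: [0.5775, -0.0341, 0.1574]
tool_rot: [-3.141, 0.001, 3.141]
contact_force: [0.9, -0.2, 1.9]
finger_gap: 0.0006
grip_force: 1.3
```

Emit:
step_arm:
  rows:
    - {"tx":0,"ty":0,"tz":0.2,"wx":0,"wy":0,"wz":0,"fingers":-1}
    - {"tx":0,"ty":0,"tz":0.4,"wx":0,"wy":0,"wz":0,"fingers":-1}
    - {"tx":0,"ty":0,"tz":0.4,"wx":0,"wy":0,"wz":0,"fingers":-1}

```text
time: 5.15
position: [0.5775, -0.0341, 0.1533]
tool_rot: [-3.141, 0.001, 3.141]
contact_force: [0.2, -0.8, 3.1]
finger_gap: 0.0005
grip_force: 1.8
```

Emit:
step_arm:
  rows:
    - {"tx":0,"ty":0,"tz":0.1,"wx":0,"wy":0,"wz":0,"fingers":-1}
    - {"tx":0,"ty":0,"tz":0.2,"wx":0,"wy":0,"wz":0,"fingers":-1}
    - {"tx":0,"ty":0,"tz":0.2,"wx":0,"wy":0,"wz":0,"fingers":-1}

```text
time: 5.4
position: [0.5775, -0.034, 0.1515]
tool_rot: [-3.141, 0.001, 3.141]
contact_force: [1.7, -0.9, 4.3]
finger_gap: 0.0005
grip_force: 2.0
```

```bash
python3 - <<'E'
from h import *
o=get_obs();print(o['position'],o['contact_force'],o['wrist_torque'],o['grip_force'])
t=lambda q,n=.016,z=.1515:(*door(q,n=n)[0],z,np.pi,0,door(q)[1])
rows([t(.171),t(.2),t(.25),t(.3),t(.35),t(.42),t(.5),t(.6)])
E
```

```text
[ 0.57754927 -0.03400617  0.15146983] [ 1.69863034 -0.90325605  4.30565509] [-0.21646445  0.00180163 -0.02512795] 1.9847202580422163
tx 0.7 ty -0.1 tz -0.0 wx -0.00 wy 0.00 wz -0.00
tx 1.4 ty -0.1 tz -0.0 wx -0.00 wy 0.00 wz 0.03
tx 2.4 ty -0.1 tz -0.0 wx -0.00 wy 0.00 wz 0.08
tx 3.5 ty -0.1 tz -0.0 wx -0.00 wy 0.00 wz 0.13
tx 4.6 ty -0.0 tz -0.0 wx -0.00 wy 0.00 wz 0.18
tx 6.1 ty 0.2 tz -0.0 wx -0.00 wy 0.00 wz 0.25
tx 7.8 ty 0.6 tz -0.0 wx -0.00 wy 0.00 wz 0.33
tx 9.8 ty 1.2 tz -0.0 wx -0.00 wy 0.00 wz 0.43
```

Emit:
step_arm:
  rows:
    - {"tx":0.4,"ty":-0.1,"tz":0,"wx":0,"wy":0,"wz":0,"fingers":-1}
    - {"tx":0.8,"ty":-0.1,"tz":0,"wx":0,"wy":0,"wz":0,"fingers":-1}
    - {"tx":1.2,"ty":-0.1,"tz":0,"wx":0,"wy":0,"wz":0.02,"fingers":-1}
    - {"tx":1.6,"ty":-0.1,"tz":0,"wx":0,"wy":0,"wz":0.04,"fingers":-1}
    - {"tx":1.6,"ty":-0.1,"tz":0,"wx":0,"wy":0,"wz":0.04,"fingers":-1}

```text
time: 5.82
position: [0.5604, -0.0352, 0.1515]
tool_rot: [-3.141, -0.001, 3.099]
contact_force: [-0.1, -2.1, 3.9]
finger_gap: 0.0001
grip_force: 2.0
```

Emit:
step_arm:
  rows:
    - {"tx":0.4,"ty":0,"tz":0,"wx":0,"wy":0,"wz":0.02,"fingers":-1}
    - {"tx":0.8,"ty":0,"tz":0,"wx":0,"wy":0,"wz":0.04,"fingers":-1}
    - {"tx":0.8,"ty":0,"tz":0,"wx":0,"wy":0,"wz":0.04,"fingers":-1}

```text
time: 6.07
position: [0.5525, -0.0349, 0.1514]
tool_rot: [-3.141, -0.001, 3.059]
contact_force: [0.2, -4.5, 4.3]
finger_gap: 0.0003
grip_force: 2.1
```

Emit:
step_arm:
  rows:
    - {"tx":0.4,"ty":0,"tz":0,"wx":0,"wy":0,"wz":0.02,"fingers":-1}
    - {"tx":0.8,"ty":0,"tz":0,"wx":0,"wy":0,"wz":0.04,"fingers":-1}
    - {"tx":0.8,"ty":0,"tz":0,"wx":0,"wy":0,"wz":0.04,"fingers":-1}

```text
time: 6.32
position: [0.5445, -0.0339, 0.1513]
tool_rot: [-3.141, -0.001, 3.019]
contact_force: [-1.3, -4.2, 3.8]
finger_gap: 0.0007
grip_force: 2.1
```

```bash
python3 - <<'E'
from h import *
o=get_obs();print(o['position'],o['contact_force'],o['wrist_torque'],o['grip_force'])
a=cams.snapshot("top")[190:290,320:420,::-1];b=cams.snapshot("scene")[150:250,220:320,::-1]
cv2.imwrite('pics/m3.png',np.hstack([cv2.resize(a,(400,400),interpolation=2),cv2.resize(b,(400,400),interpolation=2)]))
E
```

```text
[ 0.54453424 -0.03390782  0.15130735] [-1.25025075 -4.21233949  3.77216867] [-0.6104557   0.06232456  0.0326912 ] 2.1440532244741917
```

View pics/m3.png

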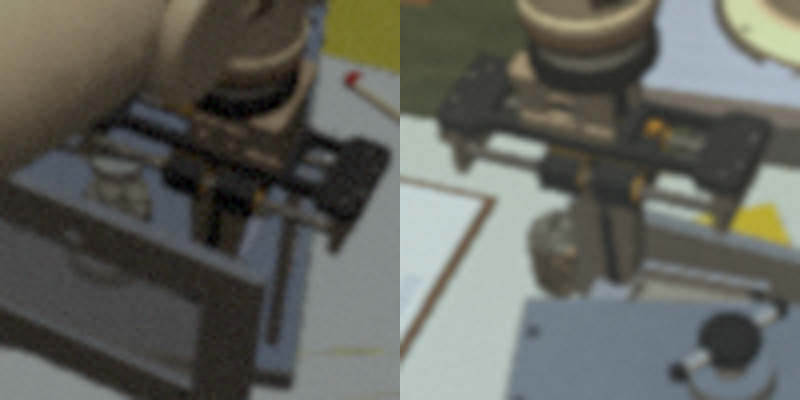

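The door follows: its free end is now at about (385,260) in top, and the finger still sits behind it on the tongue.

```bash
python3 - <<'E'
from h import *
P=onz("top",(385.3,260),.222)[:2]+[.0035,.002];v=P-H;print(P,np.linalg.norm(v),"q",np.arctan2(-v[1],v[0]) )
c,s=np.cos(TY),np.sin(TY);w=np.array([[c,s],[-s,c]])@v;print("q",np.arctan2(-w[0],-w[1]))
o=get_obs();w=np.array([[c,s],[-s,c]])@(np.array(o['position'][:2])-H)
for q in(.3,.33,.36,.4):
    d=np.array([-np.sin(q),-np.cos(q)]);nn=np.array([np.cos(q),-np.sin(q)]);print(q,"along",w@d,"inward",w@nn)
t=lambda q,n=.016,z=.151:(*door(q,n=n)[0],z,np.pi,0,door(q)[1])
rows([t(q) for q in(.4,.45,.5,.55,.6,.65,.7,.75)])
E
```

```text
[ 0.51557508 -0.07066042] 0.2539536910657668 q 1.7218898269562495
q 0.3236935001613529
0.3 along 0.21370864315376015 inward 0.018413384970666524
0.33 along 0.21306016278417506 inward 0.02481539721785651
0.36 along 0.2122199426492137 inward 0.031195077282539483
0.4 along 0.2108027189602516 inward 0.03965665875567865
tx 2.4 ty -0.2 tz 0.0 wx -0.00 wy -0.00 wz 0.11
tx 3.5 ty -0.1 tz 0.0 wx -0.00 wy -0.00 wz 0.16
tx 4.5 ty 0.0 tz 0.0 wx -0.00 wy -0.00 wz 0.21
tx 5.6 ty 0.2 tz 0.0 wx -0.00 wy -0.00 wz 0.26
tx 6.7 ty 0.4 tz 0.0 wx -0.00 wy -0.00 wz 0.31
tx 7.7 ty 0.7 tz 0.0 wx -0.00 wy -0.00 wz 0.36
tx 8.7 ty 1.0 tz 0.0 wx -0.00 wy -0.00 wz 0.41
tx 9.7 ty 1.4 tz 0.0 wx -0.00 wy -0.00 wz 0.46
```

Emit:
step_arm:
  rows:
    - {"tx":0.8,"ty":-0.1,"tz":0,"wx":0,"wy":0,"wz":0.04,"fingers":-1}
    - {"tx":1.6,"ty":-0.1,"tz":0,"wx":0,"wy":0,"wz":0.08,"fingers":-1}
    - {"tx":2.5,"ty":-0.1,"tz":0,"wx":0,"wy":0,"wz":0.12,"fingers":-1}
    - {"tx":3.5,"ty":0,"tz":0,"wx":0,"wy":0,"wz":0.16,"fingers":-1}
    - {"tx":4.5,"ty":0.1,"tz":0,"wx":0,"wy":0,"wz":0.21,"fingers":-1}
    - {"tx":5.6,"ty":0.2,"tz":0,"wx":0,"wy":0,"wz":0.26,"fingers":-1}
    - {"tx":6.7,"ty":0.4,"tz":0,"wx":0,"wy":0,"wz":0.31,"fingers":-1}
    - {"tx":7.7,"ty":0.7,"tz":0,"wx":0,"wy":0,"wz":0.36,"fingers":-1}

```text
time: 7.08
position: [0.4695, -0.0166, 0.1514]
tool_rot: [3.14, -0.0, 2.658]
contact_force: [1.2, -0.1, 3.3]
finger_gap: 0.0005
grip_force: 2.0
```

```bash
python3 - <<'E'
from h import *
t=lambda q,n=.016,z=.151:(*door(q,n=n)[0],z,np.pi,0,door(q)[1])
o=get_obs();print(o['q'])
rows([t(q) for q in(.75,.85,.95,1.05,1.15,1.25,1.35,1.45,1.55)])
T=t(1.55);print()
rows([t(q) for q in(1.65,1.75,1.85,1.95,2.0)],pos=T[:3],rpy=T[3:])
E
```

```text
[-2.94932736e-01 -9.76115376e-02  1.91549295e+00  1.86863034e-03
  1.32379851e+00 -1.38302701e+00]
tx 2.1 ty -0.2 tz 0.0 wx 0.00 wy -0.00 wz 0.09
tx 4.3 ty -0.0 tz 0.0 wx 0.00 wy -0.00 wz 0.19
tx 6.4 ty 0.3 tz 0.0 wx 0.00 wy -0.00 wz 0.29
tx 8.5 ty 0.9 tz 0.0 wx 0.00 wy -0.00 wz 0.39
tx 10.5 ty 1.7 tz 0.0 wx 0.00 wy -0.00 wz 0.49
tx 12.4 ty 2.7 tz 0.0 wx 0.00 wy -0.00 wz 0.59
tx 14.2 ty 3.8 tz 0.0 wx 0.00 wy -0.00 wz 0.69
tx 15.9 ty 5.2 tz 0.1 wx 0.00 wy -0.00 wz 0.79
tx 17.4 ty 6.7 tz 0.1 wx 0.00 wy -0.00 wz 0.89

tx 2.2 ty -0.1 tz -0.0 wx 0.00 wy -0.00 wz 0.10
tx 4.3 ty 0.1 tz 0.0 wx 0.00 wy -0.00 wz 0.20
tx 6.4 ty 0.5 tz 0.0 wx 0.00 wy -0.00 wz 0.30
tx 8.5 ty 1.1 tz 0.0 wx 0.00 wy -0.00 wz 0.40
tx 9.5 ty 1.4 tz 0.0 wx 0.00 wy -0.00 wz 0.45
```

Emit:
step_arm:
  rows:
    - {"tx":1.5,"ty":-0.1,"tz":0,"wx":0,"wy":0,"wz":0.07,"fingers":-1}
    - {"tx":3.4,"ty":-0.1,"tz":0,"wx":0,"wy":0,"wz":0.15,"fingers":-1}
    - {"tx":5.4,"ty":0.1,"tz":0,"wx":0,"wy":0,"wz":0.24,"fingers":-1}
    - {"tx":7.5,"ty":0.6,"tz":0,"wx":0,"wy":0,"wz":0.34,"fingers":-1}
    - {"tx":9.5,"ty":1.3,"tz":0,"wx":0,"wy":0,"wz":0.44,"fingers":-1}
    - {"tx":11.5,"ty":2.2,"tz":0,"wx":0,"wy":0,"wz":0.54,"fingers":-1}
    - {"tx":13.3,"ty":3.2,"tz":0,"wx":0,"wy":0,"wz":0.64,"fingers":-1}
    - {"tx":15,"ty":4.5,"tz":0,"wx":0,"wy":0,"wz":0.74,"fingers":-1}

```text
time: 7.75
position: [0.3563, 0.0927, 0.1512]
tool_rot: [-3.141, -0.001, 1.916]
contact_force: [0.7, -1.7, 4.0]
finger_gap: 0.0004
grip_force: 1.9
```

```bash
python3 - <<'E'
from h import *
t=lambda q,n=.016,z=.151:(*door(q,n=n)[0],z,np.pi,0,door(q)[1])
o=get_obs();print(o['q'],o['position'])
rows([t(q) for q in(1.55,1.65,1.75,1.85,1.95,2.05)])
E
```

```text
[-7.79776652e-02 -4.07022941e-01  2.16541448e+00  7.92545333e-04
  1.38439029e+00 -4.22895571e-01] [0.35626777 0.0927072  0.15122011]
tx 3.2 ty 0.1 tz 0.0 wx -0.00 wy -0.00 wz 0.15
tx 5.4 ty 0.3 tz 0.0 wx -0.00 wy -0.00 wz 0.25
tx 7.5 ty 0.8 tz 0.0 wx -0.00 wy -0.00 wz 0.35
tx 9.5 ty 1.5 tz 0.0 wx -0.00 wy -0.00 wz 0.45
tx 11.5 ty 2.4 tz 0.0 wx -0.00 wy -0.00 wz 0.55
tx 13.3 ty 3.5 tz 0.0 wx -0.00 wy -0.00 wz 0.65
```

Emit:
step_arm:
  rows:
    - {"tx":1.6,"ty":0,"tz":0,"wx":0,"wy":0,"wz":0.08,"fingers":-1}
    - {"tx":3.4,"ty":0.1,"tz":0,"wx":0,"wy":0,"wz":0.16,"fingers":-1}
    - {"tx":5.4,"ty":0.3,"tz":0,"wx":0,"wy":0,"wz":0.25,"fingers":-1}
    - {"tx":7.5,"ty":0.8,"tz":0,"wx":0,"wy":0,"wz":0.35,"fingers":-1}
    - {"tx":9.5,"ty":1.5,"tz":0,"wx":0,"wy":0,"wz":0.45,"fingers":-1}
    - {"tx":11.5,"ty":2.4,"tz":0,"wx":0,"wy":0,"wz":0.55,"fingers":-1}
    - {"tx":12.6,"ty":3.0,"tz":0,"wx":0,"wy":0,"wz":0.61,"fingers":-1}
    - {"tx":12.6,"ty":3.0,"tz":0,"wx":0,"wy":0,"wz":0.61,"fingers":-1}

```text
time: 8.42
position: [0.3413, 0.2229, 0.1511]
tool_rot: [-3.138, -0.002, 1.313]
contact_force: [-1.8, 1.3, 3.2]
finger_gap: 0.0005
grip_force: 2.1
```

Emit:
step_arm:
  rows:
    - {"tx":-0.5,"ty":0,"tz":-3,"wx":0,"wy":0,"wz":0,"fingers":-1}
    - {"tx":-1.0,"ty":0,"tz":-7,"wx":0,"wy":0,"wz":0,"fingers":-1}
    - {"tx":-1.0,"ty":0,"tz":-11,"wx":0,"wy":0,"wz":0,"fingers":-1}
    - {"tx":-1.0,"ty":0,"tz":-14,"wx":0,"wy":0,"wz":0,"fingers":-1}
    - {"tx":-1.0,"ty":0,"tz":-14,"wx":0,"wy":0,"wz":0,"fingers":1}

```text
time: 8.83
position: [0.3422, 0.2111, 0.2974]
tool_rot: [3.134, -0.005, 1.313]
contact_force: [0.6, 0.8, -0.1]
finger_gap: 0.0051
grip_force: 0.0
```

```bash
python3 - <<'E'
from h import *
o=get_obs();print(o['q'],o['position'],o['tool_rot'])
for n in("scene","top"): cv2.imwrite(f'pics/{n}4.png',cams.snapshot(n)[:,:,::-1])
a=cv2.imread('pics/top4.png')[150:350,200:400];b=cv2.imread('pics/scene4.png')[130:330,220:420]
cv2.imwrite('pics/m4.png',np.hstack([cv2.resize(a,(400,400),interpolation=2),cv2.resize(b,(400,400),interpolation=2)]))
E
```

```text
[ 2.48947773e-01 -3.74359863e-01  1.85793941e+00  9.30178869e-04
  1.64844028e+00  5.07052689e-01] [0.34221854 0.21105499 0.29740421] [ 3.13367417 -0.00545862  1.31278961]
```

View pics/m4.png

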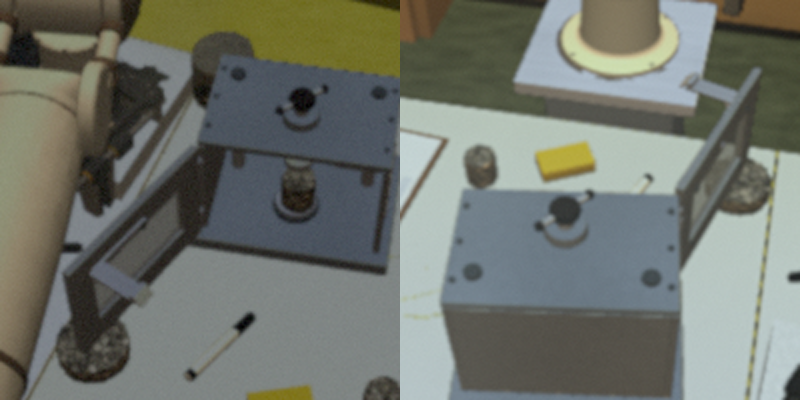

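The door is wide open. The core stands on the platen at about (349,245) in top. Next I fit the arm kinematics to check whether a pitched-forward grasp is reachable.

```bash
cat >> h.py <<'E'
def Rt(phi,pitch):
    "tool heading phi, pitched down by pitch, tool y to the right"
    c,s=np.cos(pitch),np.sin(pitch);z=np.array([c*np.cos(phi),c*np.sin(phi),-s]);y=np.array([np.sin(phi),-np.cos(phi),0]);return Ro.from_matrix(np.c_[np.cross(y,z),y,z])
E
python3 - <<'E'
from h import *
from scipy.optimize import least_squares
D=[((1.1099,.159,1.598),(.1424,.5564,.1784)),((-.2675,.1192,1.3521),(.5777,-.0339,.3277)),((-.2949,-.0976,1.9155),(.4695,-.0166,.1514)),((-.078,-.407,2.1654),(.3563,.0927,.1512)),((.2489,-.3744,1.8579),(.3422,.2111,.2974))]
def f(x,q):
    a,b,e,zd,y0=x;q1,q2,q3=q
    r=a*np.sin(q2)+e*np.cos(q2)*0+b*np.sin(q2+q3);z=zd+a*np.cos(q2)+b*np.cos(q2+q3)
    return np.array([r*np.cos(q1)-y0*np.sin(q1),r*np.sin(q1)+y0*np.cos(q1),z])
r=least_squares(lambda x:np.concatenate([f(x,q)-p for q,p in D]),[.4,.4,0,0,.12]);print(r.x,abs(r.fun).max())
# disc beside door moved?
for n in("top","scene"):
    a=cv2.imread(f"pics/{n}0.png").astype(int);b=cv2.imread(f"pics/{n}4.png").astype(int)
    s=np.s_[200:242,372:385] if n=="scene" else np.s_[325:345,225:270]
    print(n,np.abs(a-b).max(2)[s].mean(1).round().tolist())
E
```

```text
[ 0.38141125  0.51479027  0.55709756 -0.10256665  0.12019513] 0.00997105393342218
top [10.0, 8.0, 6.0, 6.0, 7.0, 8.0, 9.0, 10.0, 11.0, 11.0, 12.0, 12.0, 12.0, 13.0, 12.0, 11.0, 9.0, 7.0, 5.0, 4.0]
scene [19.0, 55.0, 82.0, 91.0, 95.0, 96.0, 96.0, 96.0, 91.0, 84.0, 69.0, 55.0, 48.0, 41.0, 33.0, 29.0, 29.0, 27.0, 19.0, 21.0, 22.0, 22.0, 21.0, 17.0, 17.0, 22.0, 24.0, 26.0, 28.0, 27.0, 26.0, 24.0, 28.0, 42.0, 54.0, 58.0, 54.0, 50.0, 47.0, 43.0, 37.0, 33.0]
```

```bash
python3 - <<'E'
from h import *
from scipy.optimize import least_squares
D=[((1.1099,.159,1.598),(.1424,.5564,.1784)),((-.2675,.1192,1.3521),(.5777,-.0339,.3277)),((-.2949,-.0976,1.9155),(.4695,-.0166,.1514)),((-.078,-.407,2.1654),(.3563,.0927,.1512)),((.2489,-.3744,1.8579),(.3422,.2111,.2974))]
def f(x,q):
    a,b,e,zd,y0=x;q1,q2,q3=q;F=q2+q3
    r=a*np.sin(q2)+b*np.sin(F)+e*np.cos(F);z=zd+a*np.cos(q2)+b*np.cos(F)-e*np.sin(F)
    return np.array([r*np.cos(q1)-y0*np.sin(q1),r*np.sin(q1)+y0*np.cos(q1),z])
r=least_squares(lambda x:np.concatenate([f(x,q)-p for q,p in D]),[.4,.4,0,0,.12]);print(r.x,abs(r.fun).max())
a=cv2.imread("pics/top0.png");b=cv2.imread("pics/top4.png")
t=b[330:342,236:262];m=cv2.matchTemplate(a[315:357,221:277],t,cv2.TM_CCOEFF_NORMED);_,v,_,l=cv2.minMaxLoc(m);print("disc top shift",v,l,"(15,15)=unmoved")
a=cv2.imread("pics/scene0.png");b=cv2.imread("pics/scene4.png")
t=b[212:232,392:404];m=cv2.matchTemplate(a[200:244,380:416],t,cv2.TM_CCOEFF_NORMED);_,v,_,l=cv2.minMaxLoc(m);print("scene",v,l,"(12,12)=unmoved")
for z in(.0,.044):print([onz("top",p,z).round(3) for p in((230,323),(265,323))],[onz("scene",p,z).round(3) for p in((373,222),(407,222))])
print(Rt(.05,.6).as_euler("xyz"))
o=get_obs();print(o['position'])
rows([(.36,.08,.36,Rt(.05,1.5)),(.36,.08,.36,Rt(.05,.6))])
E
```

```text
[ 0.38149217  0.5192676   0.05237804 -0.05065667  0.12019513] 0.0013751871967740414
disc top shift 0.9917243123054504 (15, 15) (15,15)=unmoved
scene 0.9950250387191772 (12, 12) (12,12)=unmoved
[array([0.328, 0.297, 0.   ]), array([0.361, 0.207, 0.   ])] [array([0.329, 0.202, 0.   ]), array([0.307, 0.306, 0.   ])]
[array([0.305, 0.28 , 0.044]), array([0.337, 0.193, 0.044])] [array([0.371, 0.205, 0.044]), array([0.35 , 0.303, 0.044])]
[ 3.14159265 -0.97079633  0.05      ]
[0.33997242 0.21044126 0.29141039]
tx -12.1 ty 5.3 tz -6.9 wx -0.05 wy 0.06 wz 1.26
tx -12.1 ty 5.3 tz -6.9 wx -0.61 wy 0.83 wz 1.16
```

```bash
python3 - <<'E'
from h import *
T=Ro.from_rotvec([.5,0,0])*Ro.from_euler("xyz",[np.pi,0,.75])
rows([(.36,.05,.38,T)])
E
```

```text
tx -15.0 ty 6.0 tz -8.9 wx 0.26 wy 0.43 wz 0.55
```

Emit:
step_arm:
  rows:
    - {"tx":-3,"ty":1,"tz":-4,"wx":0,"wy":0,"wz":0,"fingers":1}
    - {"tx":-15,"ty":6,"tz":-8.9,"wx":0.26,"wy":0.43,"wz":0.55,"fingers":1}
    - {"tx":-15,"ty":6,"tz":-8.9,"wx":0.26,"wy":0.43,"wz":0.55,"fingers":1}
    - {"tx":-15,"ty":6,"tz":-8.9,"wx":0.26,"wy":0.43,"wz":0.55,"fingers":1}
    - {"tx":-15,"ty":6,"tz":-8.9,"wx":0.26,"wy":0.43,"wz":0.55,"fingers":1}
    - {"tx":-15,"ty":6,"tz":-8.9,"wx":0.26,"wy":0.43,"wz":0.55,"fingers":1}
    - {"tx":-15,"ty":6,"tz":-8.9,"wx":0.26,"wy":0.43,"wz":0.55,"fingers":1}
    - {"tx":-15,"ty":6,"tz":-8.9,"wx":0.26,"wy":0.43,"wz":0.55,"fingers":1}

```text
time: 9.6
position: [0.3591, 0.0491, 0.3782]
tool_rot: [-2.754, -0.33, 0.675]
contact_force: [-0.0, -0.2, -0.4]
finger_gap: 0.0663
grip_force: 0.0
```

```bash
cat > k.py <<'E'
from h import *
from scipy.optimize import least_squares
A,B,E_,ZD,Y0=.38149,.51927,.05238,-.05066,.1202
Y=lambda a:Ro.from_euler("y",a); Z=lambda a:Ro.from_euler("z",a)
def fk(q,d):
    F=q[1]+q[2]
    R=Z(q[0])*Y(F)*Z(q[3])*Y(q[4])*Z(q[5])*Z(-np.pi/2)
    el=np.array([A*np.sin(q[1])+B*np.sin(F)+E_*np.cos(F),Y0,ZD+d+A*np.cos(q[1])+B*np.cos(F)-E_*np.sin(F)])
    return Z(q[0]).apply(el)+R.apply([0,0,d]),R
E
python3 - <<'E'
from k import *
o=get_obs();q=o['q'];print(q,o['position'],o['tool_rot'])
Rm=Ro.from_euler("xyz",o['tool_rot'])
for d in(0,.2,.4):
    p,R=fk(q,d);print(d,p-o['position'],(R.inv()*Rm).as_rotvec())
E
```

```text
[-0.6507086  -0.42408262  1.82322508  0.43998115  2.02524729  0.31819923] [0.3591462  0.04911957 0.37822474] [-2.7543936  -0.33014808  0.67548219]
0 [ 0.00297175 -0.17373779 -0.044101  ] [-0.00000000e+00  6.97573700e-16  3.14159265e+00]
0.2 [ 0.00260458 -0.07726271 -0.01929354] [-0.00000000e+00  6.97573700e-16  3.14159265e+00]
0.4 [0.00223741 0.01921236 0.00551392] [-0.00000000e+00  6.97573700e-16  3.14159265e+00]
```

```bash
sed -i 's/Z(-np.pi\/2)/Z(np.pi\/2)/' k.py; python3 - <<'E'
from k import *
o=get_obs();p=o['position'];R=Ro.from_euler("xyz",o['tool_rot']);g=o['finger_gap']/2+.009;print(g)
pl={}
for n in("top","scene"):
    for s in(-1,1):
        a=p+R.apply([0,s*g,0]);pts=[a,p+R.apply([0,s*g,-.032]),a+[0,0,.032]]
        pl[n,s]=pix(n,pts);print(n,s,pl[n,s].round(0).tolist())
n="scene"
z=cv2.imread(f"pics/{n}0.png").astype(int);m=cams.snapshot(n)[:,:,::-1];d=np.abs(m.astype(int)-z).max(2)>12
cv2.imwrite("pics/scene5.png",m)
for s in(-1,1):
    u,v=pl[n,s][0].round().astype(int);print(s,u-16,v-26)
    for r in d[v-26:v+6,u-16:u+16]:print("".join(".#"[int(k)] for k in r))
E
```

```text
0.042135760522625396
top -1 [[302.0, 254.0], [309.0, 248.0], [302.0, 245.0]]
top 1 [[334.0, 251.0], [341.0, 245.0], [335.0, 242.0]]
scene -1 [[335.0, 106.0], [329.0, 95.0], [335.0, 94.0]]
scene 1 [[309.0, 126.0], [302.0, 116.0], [308.0, 115.0]]
-1 319 80
.########..#####################
##########.#####################
#.########.#####################
################################
##.########.####################
##.#############################
.##.#######.####################
###..######.####################
#.##.######..###################
##.##.#####..###################
##.##.#####..###################
###...#####..###################
####.#.####...####....##########
####...####...##.......#########
#####...###......##.....########
######...#.....#####.....#######
###########..########.....######
############.##########....#####
###########..###########....####
#########.....###########...####
########........##########..####
######.............#######.#####
###..................###..######
.........................###...#
........................#.....##
....................
[... 576 characters left out ...]
.......
...##########...................
...##########...................
....#########...................
.....########...................
.......#####....................
................................
................................
................................
................................
................................
................................
................................
................................
................................
................................
................................
................................
................................
................................
................................
................................
```

The visible tip at (302,115) confirms the fingers end 32 mm short of the reported TCP along the tool axis. That puts the grasp point about 0.051 m behind TCP. I plan the joints for the grasp.

```bash
cat >> k.py <<'E'
D=.36;GO=.0507;LO=np.array([-2.91,-.94,.18,-1.29,.17,-3]);HI=np.array([2.91,2.29,2.7,4.43,2.64,3])
def ik(G,R,seed):
    "joints for grasp point G"
    def f(q):
        p,r=fk(q,D);return np.r_[(p-r.apply([0,0,GO])-G)*10,(r.inv()*R).as_rotvec()]
    s=least_squares(f,np.clip(seed,LO+.01,HI-.01),bounds=(LO,HI));return s.x,np.abs(s.fun).max()
E
python3 - <<'E'
from k import *
q0=get_obs()['q'];print(q0.round(2))
PL=np.array([.648,.065,.08])
for name,G,phis in(("pre",None,(0,.17,.3)),("grasp",PL,(0,.17,.3)),("board",np.array([.383,-.31,.033]),(-.9,-.6,-.3,0))):
  for phi in phis:
    for pt in(.45,.6):
      g=PL+[-.13*np.cos(phi),-.13*np.sin(phi),0.02] if G is None else G
      best=[]
      for q4 in(0.3,1.5,2.5):
        for q6 in (0,1.5,-1.5):
          q,e=ik(g,Rt(phi,pt),[q0[0],-.3,2.2,q4,.7,q6])
          if e<1e-3:best.append(tuple(q.round(2)))
      print(name,phi,pt,*[np.array(b).tolist() for b in set(best)])
E
```

```text
[-0.65 -0.42  1.83  0.44  2.03  0.32]
pre 0 0.45 [-0.24, -0.11, 2.63, 2.71, 0.54, -1.3]
pre 0 0.6 [-0.22, -0.22, 2.59, 2.36, 0.25, -0.92]
pre 0.17 0.45 [-0.53, -0.12, 2.64, 2.06, 0.72, -0.97]
pre 0.17 0.6 [-0.47, -0.23, 2.59, 1.72, 0.52, -0.57]
pre 0.3 0.45 [-0.69, -0.05, 2.58, 1.78, 0.87, -0.9]
pre 0.3 0.6 [-0.61, -0.17, 2.55, 1.53, 0.71, -0.58]
grasp 0 0.45 [-0.15, 0.29, 2.26, 2.87, 0.54, -1.41]
grasp 0 0.6 [-0.14, 0.21, 2.22, 2.7, 0.28, -1.23]
grasp 0.17 0.45 [-0.28, 0.29, 2.26, 2.41, 0.62, -1.14]
grasp 0.17 0.6 [-0.25, 0.21, 2.22, 2.11, 0.41, -0.83]
grasp 0.3 0.45 [-0.37, 0.3, 2.24, 2.12, 0.71, -1.01]
grasp 0.3 0.6 [-0.33, 0.23, 2.2, 1.84, 0.53, -0.7]
board -0.9 0.45 [-0.96, 0.25, 2.6, 3.06, 0.82, -1.54]
board -0.9 0.6 [-0.96, 0.05, 2.6, 3.04, 0.48, -1.51]
board -0.6 0.45 [-1.37, 0.23, 2.63, 2.24, 0.93, -1.33]
board -0.6 0.6 [-1.29, 0.02, 2.63, 2.08, 0.65, -1.05]
board -0.3 0.45 [-1.59, 0.28, 2.53, 1.68, 1.05, -1.2]
board -0.3 0.6 [-1.49, 0.11, 2.53, 1.57, 0.87, -0.95]
board 0 0.45 [-1.62, 0.38, 2.34, 1.33, 1.18, -1.12]
board 0 0.6 [-1.55, 0.24, 2.36, 1.25, 1.05, -0.94]
```

```bash
cat >> k.py <<'E'
from scipy.spatial.transform import Slerp
def plan(stages,n=8,show=3):
    "stages: list of (G,R). prints rows from present pose per stage (linear+slerp) and joints along"
    o=get_obs();q=np.array(o['q']);p=np.array(o['position']);R=Ro.from_euler("xyz",o['tool_rot'])
    for G,T in stages:
        t=np.array(G)+T.apply([0,0,GO]);S=Slerp([0,1],Ro.concatenate([R,T]))
        s=R.inv().apply(t-p)*100;w=(R.inv()*T).as_rotvec()
        print("MOVE tx %.1f ty %.1f tz %.1f wx %.2f wy %.2f wz %.2f"%(*s,*w),"dist %.2f ang %.2f"%(np.linalg.norm(t-p),np.linalg.norm(w)))
        for i in range(1,n+1):
            r=S(i/n);x=p+(t-p)*i/n;q1,e=ik(x-r.apply([0,0,GO]),r,q)
            if e>2e-3 or np.abs(q1-q).max()>.5:print("  !",i,e,(q1-q).round(2))
            q=q1
            if i%show==0 or i==n:print("  ",i,q.round(2).tolist(),x.round(3))
        p,R=t,T
E
python3 - <<'E'
from k import *
h=np.array([np.cos(.17),np.sin(.17),0]);PL=np.array([.648,.065,.08])
T=Rt(.17,.6)
print(Rt(.17,.6).as_euler("xyz"))
plan([(PL-.13*h+[0,0,.09],T),(PL-.13*h,T),(PL,T)])
E
```

```text
[ 3.14159265 -0.97079633  0.17      ]
MOVE tx 7.5 ty 22.0 tz 20.6 wx -0.68 wy 0.71 wz 0.28 dist 0.31 ang 1.02
   3 [-0.71, -0.62, 2.15, 0.59, 1.61, 0.35] [0.435 0.049 0.289]
   6 [-0.63, -0.72, 2.47, 0.78, 1.06, 0.33] [0.51 0.05 0.2 ]
   8 [-0.47, -0.52, 2.59, 1.22, 0.55, 0.0] [0.561 0.05  0.141]
MOVE tx -7.4 ty -0.0 tz 5.1 wx 0.00 wy 0.00 wz 0.00 dist 0.09 ang 0.00
   3 [-0.47, -0.39, 2.6, 1.45, 0.52, -0.26] [0.561 0.05  0.108]
   6 [-0.47, -0.25, 2.6, 1.7, 0.52, -0.55] [0.561 0.05  0.074]
   8 [-0.47, -0.14, 2.58, 1.87, 0.54, -0.74] [0.561 0.05  0.051]
MOVE tx 7.3 ty -0.0 tz 10.7 wx 0.00 wy 0.00 wz 0.00 dist 0.13 ang 0.00
   3 [-0.36, 0.02, 2.44, 2.01, 0.48, -0.81] [0.609 0.058 0.051]
   6 [-0.29, 0.14, 2.31, 2.08, 0.44, -0.83] [0.657 0.067 0.051]
   8 [-0.25, 0.21, 2.22, 2.11, 0.41, -0.83] [0.689 0.072 0.051]
```

Emit:
step_arm:
  rows:
    - {"tx":0.8,"ty":2.2,"tz":2.1,"wx":-0.07,"wy":0.07,"wz":0.03,"fingers":1}
    - {"tx":1.6,"ty":4.4,"tz":4.1,"wx":-0.14,"wy":0.14,"wz":0.06,"fingers":1}
    - {"tx":2.4,"ty":6.6,"tz":6.2,"wx":-0.2,"wy":0.21,"wz":0.08,"fingers":1}
    - {"tx":3.2,"ty":9.4,"tz":8.8,"wx":-0.29,"wy":0.3,"wz":0.12,"fingers":1}
    - {"tx":4.1,"ty":12.1,"tz":11.3,"wx":-0.37,"wy":0.39,"wz":0.15,"fingers":1}
    - {"tx":5,"ty":14.7,"tz":13.8,"wx":-0.46,"wy":0.48,"wz":0.19,"fingers":1}
    - {"tx":5.9,"ty":17.3,"tz":16.2,"wx":-0.54,"wy":0.56,"wz":0.22,"fingers":1}
    - {"tx":6.4,"ty":18.9,"tz":17.7,"wx":-0.59,"wy":0.61,"wz":0.24,"fingers":1}

```text
time: 10.32
position: [0.5332, 0.0518, 0.175]
tool_rot: [-3.125, -0.88, 0.263]
contact_force: [1.3, 0.8, 0.5]
finger_gap: 0.0917
grip_force: 0.0
```

```bash
python3 - <<'E'
from k import *
h=np.array([np.cos(.17),np.sin(.17),0]);PL=np.array([.648,.065,.08]);o=get_obs();print(o['time'],o['position'],o['q'].round(2))
T=Rt(.17,.6)
plan([(PL-.13*h+[0,0,.09],T),(PL-.13*h,T),(PL,T)],n=4,show=2)
E
```

```text
10.3167 [0.53317852 0.05181124 0.17499336] [-0.55 -0.67  2.54  0.9   0.82  0.27]
MOVE tx -0.9 ty 1.0 tz 4.2 wx -0.09 wy 0.09 wz 0.05 dist 0.04 ang 0.14
   2 [-0.52, -0.62, 2.58, 1.02, 0.69, 0.18] [0.547 0.051 0.158]
   4 [-0.47, -0.52, 2.59, 1.22, 0.55, 0.0] [0.561 0.05  0.141]
MOVE tx -7.4 ty -0.0 tz 5.1 wx 0.00 wy 0.00 wz 0.00 dist 0.09 ang 0.00
   2 [-0.47, -0.35, 2.6, 1.53, 0.51, -0.35] [0.561 0.05  0.096]
   4 [-0.47, -0.14, 2.58, 1.87, 0.54, -0.74] [0.561 0.05  0.051]
MOVE tx 7.3 ty -0.0 tz 10.7 wx 0.00 wy 0.00 wz 0.00 dist 0.13 ang 0.00
   2 [-0.34, 0.06, 2.4, 2.04, 0.47, -0.82] [0.625 0.061 0.051]
   4 [-0.25, 0.21, 2.22, 2.11, 0.41, -0.83] [0.689 0.072 0.051]
```

Emit:
step_arm:
  rows:
    - {"tx":-0.9,"ty":1,"tz":4.2,"wx":-0.09,"wy":0.09,"wz":0.05,"fingers":1}
    - {"tx":-0.9,"ty":1,"tz":4.2,"wx":-0.09,"wy":0.09,"wz":0.05,"fingers":1}
    - {"tx":-0.9,"ty":1,"tz":4.2,"wx":-0.09,"wy":0.09,"wz":0.05,"fingers":1}

```text
time: 10.57
position: [0.5578, 0.0535, 0.1361]
tool_rot: [-3.136, -0.959, 0.175]
contact_force: [-0.8, 0.8, -0.5]
finger_gap: 0.0921
grip_force: 0.0
```

Emit:
step_arm:
  rows:
    - {"tx":-1.5,"ty":0,"tz":1,"wx":0,"wy":0,"wz":0,"fingers":1}
    - {"tx":-3,"ty":0,"tz":2.1,"wx":0,"wy":0,"wz":0,"fingers":1}
    - {"tx":-4.5,"ty":0,"tz":3.1,"wx":0,"wy":0,"wz":0,"fingers":1}
    - {"tx":-6,"ty":0,"tz":4.1,"wx":0,"wy":0,"wz":0,"fingers":1}
    - {"tx":-7.4,"ty":0,"tz":5.1,"wx":0,"wy":0,"wz":0,"fingers":1}
    - {"tx":-7.4,"ty":0,"tz":5.1,"wx":0,"wy":0,"wz":0,"fingers":1}

```text
time: 11.07
position: [0.5613, 0.0504, 0.0523]
tool_rot: [-3.14, -0.966, 0.178]
contact_force: [-0.9, 0.1, -0.4]
finger_gap: 0.0919
grip_force: 0.0
```

```bash
python3 - <<'E'
from k import *
h=np.array([np.cos(.17),np.sin(.17),0]);PL=np.array([.648,.065,.08]);o=get_obs();print(o['time'],o['position'],o['q'].round(2),o['contact_force'])
T=Rt(.17,.6)
plan([(PL-.05*h,T),(PL,T)],n=4,show=4)
for n in("top","scene"):cv2.imwrite(f'pics/{n}6.png',cams.snapshot(n)[:,:,::-1])
R=Ro.from_euler("xyz",o['tool_rot']);p=o['position']
print("tips",pix("top",[p+R.apply([0,s*.055,-.032]) for s in(1,-1)]).tolist(),"core top",pix("top",[[.648,.065,.103],[.648,.065,.05]]).tolist())
im=cv2.imread('pics/top6.png')[170:290,290:410];cv2.imwrite('pics/m6.png',cv2.resize(im,(600,600),interpolation=2))
E
```

```text
11.0667 [0.5613317  0.05039747 0.05233317] [-0.46 -0.15  2.58  1.82  0.53 -0.69] [-0.92290344  0.09538748 -0.37212659]
MOVE tx 4.5 ty 0.1 tz 6.6 wx -0.01 wy 0.00 wz 0.00 dist 0.08 ang 0.01
   4 [-0.31, 0.1, 2.36, 2.06, 0.45, -0.83] [0.64  0.064 0.051]
MOVE tx 2.8 ty -0.0 tz 4.1 wx 0.00 wy 0.00 wz 0.00 dist 0.05 ang 0.00
   4 [-0.25, 0.21, 2.22, 2.11, 0.41, -0.83] [0.689 0.072 0.051]
tips [[361.4135063460211, 278.63457391746846], [322.22048376923647, 273.1594234000143]] core top [[348.34727166548873, 237.44839315962622], [347.64330314608605, 249.16805044325955]]
```

View pics/m6.png

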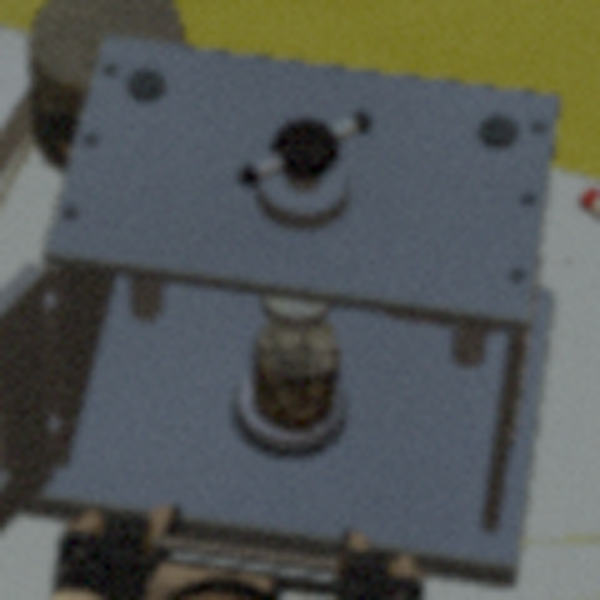

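The fingertips are at zoom (161,516) and (357,541), which matches the prediction. The core is centred at about (297,385), on the platen estimate within about 3 mm. I advance and grip.

Emit:
step_arm:
  rows:
    - {"tx":1.4,"ty":0,"tz":2.1,"wx":0,"wy":0,"wz":0,"fingers":1}
    - {"tx":2.8,"ty":0.1,"tz":4.2,"wx":0,"wy":0,"wz":0,"fingers":1}
    - {"tx":4.2,"ty":0.1,"tz":6.2,"wx":0,"wy":0,"wz":0,"fingers":1}
    - {"tx":5.4,"ty":0.1,"tz":7.9,"wx":0,"wy":0,"wz":0,"fingers":1}
    - {"tx":6.3,"ty":0.1,"tz":9.2,"wx":0,"wy":0,"wz":0,"fingers":1}
    - {"tx":7.1,"ty":0.1,"tz":10.4,"wx":0,"wy":0,"wz":0,"fingers":1}
    - {"tx":7.1,"ty":0.1,"tz":10.4,"wx":0,"wy":0,"wz":0,"fingers":1}

```text
time: 11.75
position: [0.6916, 0.0705, 0.0608]
tool_rot: [3.133, -0.978, 0.186]
contact_force: [0.5, 0.2, 0.3]
finger_gap: 0.0921
grip_force: 0.0
```

Emit:
step_arm:
  rows:
    - {"tx":0,"ty":0,"tz":0,"wx":0,"wy":0,"wz":0,"fingers":0.3}
    - {"tx":0,"ty":0,"tz":0,"wx":0,"wy":0,"wz":0,"fingers":0.2}
    - {"tx":0,"ty":0,"tz":0,"wx":0,"wy":0,"wz":0,"fingers":0.16}
    - {"tx":0,"ty":0,"tz":0,"wx":0,"wy":0,"wz":0,"fingers":0.16}

```text
time: 12.08
position: [0.6868, 0.07, 0.0558]
tool_rot: [3.137, -0.971, 0.18]
contact_force: [-1.0, -0.8, 0.1]
finger_gap: 0.0671
grip_force: 0.0
```

Emit:
step_arm:
  rows:
    - {"tx":0,"ty":0,"tz":0,"wx":0,"wy":0,"wz":0,"fingers":0.12}
    - {"tx":0,"ty":0,"tz":0,"wx":0,"wy":0,"wz":0,"fingers":0.05}
    - {"tx":0,"ty":0,"tz":0,"wx":0,"wy":0,"wz":0,"fingers":-1}
    - {"tx":0,"ty":0,"tz":0,"wx":0,"wy":0,"wz":0,"fingers":-1}
    - {"tx":0,"ty":0,"tz":0,"wx":0,"wy":0,"wz":0,"fingers":-1}
    - {"tx":0,"ty":0,"tz":0,"wx":0,"wy":0,"wz":0,"fingers":-1}

```text
time: 12.58
position: [0.6874, 0.0701, 0.0555]
tool_rot: [3.137, -0.971, 0.18]
contact_force: [-0.8, 0.0, 1.7]
finger_gap: 0.0491
grip_force: 30.0
```

```bash
python3 - <<'E'
from k import *
o=get_obs();print(o['time'],o['position'],o['q'].round(2),o['contact_force'],o['tool_rot'],o['finger_gap'])
R=Ro.from_euler("xyz",o['tool_rot']);G=o['position']-R.apply([0,0,GO]);print("G",G)
h=np.array([np.cos(.17),np.sin(.17),0])
T=R
plan([(G+[0,0,.012],T),(G+[0,0,.012]-.15*h,T)],n=4,show=4)
E
```

```text
12.5833 [0.68742338 0.07007631 0.05552221] [-0.26  0.18  2.23  2.06  0.4  -0.79] [-0.84571785  0.03618944  1.71450756] [ 3.13703261 -0.97068978  0.17986926] 0.049135191923043456
G [0.64621601 0.06281838 0.08415375]
MOVE tx 1.0 ty 0.0 tz -0.7 wx 0.00 wy 0.00 wz 0.00 dist 0.01 ang 0.00
   4 [-0.26, 0.16, 2.23, 2.0, 0.39, -0.72] [0.687 0.07  0.068]
MOVE tx -8.5 ty -0.1 tz -12.4 wx 0.00 wy 0.00 wz 0.00 dist 0.15 ang 0.00
   4 [-0.54, -0.31, 2.66, 1.64, 0.57, -0.53] [0.54  0.045 0.068]
```

Emit:
step_arm:
  rows:
    - {"tx":0.5,"ty":0,"tz":-0.3,"wx":0,"wy":0,"wz":0,"fingers":-1}
    - {"tx":1,"ty":0,"tz":-0.7,"wx":0,"wy":0,"wz":0,"fingers":-1}
    - {"tx":0,"ty":0,"tz":-2,"wx":0,"wy":0,"wz":0,"fingers":-1}
    - {"tx":-1.6,"ty":0,"tz":-4.4,"wx":0,"wy":0,"wz":0,"fingers":-1}
    - {"tx":-3.2,"ty":0,"tz":-6.8,"wx":0,"wy":0,"wz":0,"fingers":-1}
    - {"tx":-4.8,"ty":0,"tz":-9.1,"wx":0,"wy":0,"wz":0,"fingers":-1}
    - {"tx":-6.4,"ty":0,"tz":-11.4,"wx":0,"wy":0,"wz":0,"fingers":-1}
    - {"tx":-6.9,"ty":0,"tz":-12.2,"wx":0,"wy":0,"wz":0,"fingers":-1}

```text
time: 13.25
position: [0.5459, 0.0467, 0.0644]
tool_rot: [3.14, -0.966, 0.178]
contact_force: [-0.3, -0.3, -2.1]
finger_gap: 0.0496
grip_force: 30.0
```

```bash
python3 - <<'E'
from k import *
o=get_obs();print(o['time'],o['position'],o['q'].round(2),o['contact_force'],o['tool_rot'],o['finger_gap'])
R=Ro.from_euler("xyz",o['tool_rot']);G=o['position']-R.apply([0,0,GO]);print("G",G)
for b in (-.3,-.5):
  B=np.array([.383,-.31,.037])
  print("phi",b)
  plan([((.53,.04,.18),Rt(.17,.6)),((.45,-.14,.20),Rt((b+.17)/2,.6)),(B+[0,0,.1],Rt(b,.6)),(B+[0,0,.0],Rt(b,.6))],n=6,show=3)
E
```

```text
13.25 [0.54594603 0.04666671 0.06444893] [-0.5  -0.28  2.64  1.67  0.55 -0.55] [-0.30106321 -0.33316833 -2.11311926] [ 3.13992237 -0.96623177  0.17759664] 0.049647912802677927
G [0.50487382 0.03938079 0.09326697]
phi -0.3
MOVE tx 8.6 ty 0.4 tz -2.9 wx -0.00 wy 0.00 wz 0.00 dist 0.09 ang 0.01
   3 [-0.48, -0.41, 2.61, 1.42, 0.53, -0.24] [0.559 0.047 0.108]
   6 [-0.46, -0.5, 2.56, 1.2, 0.55, 0.03] [0.571 0.047 0.151]
MOVE tx -4.6 ty 17.4 tz -10.2 wx -0.19 wy 0.00 wz 0.13 dist 0.21 ang 0.23
   3 [-0.78, -0.75, 2.66, 1.06, 0.78, 0.11] [ 0.531 -0.048  0.161]
   6 [-1.11, -0.88, 2.7, 1.01, 1.0, 0.08] [ 0.492 -0.143  0.171]
MOVE tx -8.4 ty 18.4 tz -1.1 wx -0.19 wy -0.00 wz 0.13 dist 0.20 ang 0.23
   3 [-1.34, -0.68, 2.68, 1.11, 1.01, -0.16] [ 0.457 -0.233  0.14 ]
   6 [-1.49, -0.38, 2.59, 1.23, 0.95, -0.41] [ 0.423 -0.322  0.108]
MOVE tx -8.3 ty -0.0 tz 5.6 wx 0.00 wy 0.00 wz 0.00 dist 0.10 ang 0.00
   3 [-1.49, -0.15, 2.57, 1.39, 0.89, -0.67] [ 0.423 -0.322  0.058]
   6 [-1.49, 0.09, 2.54, 1.55, 0.87, -0.93] [ 0.423 -0.322  0.008]
phi -0.5
MOVE tx 8.6 ty 0.4 tz -2.9 wx -0.00 wy 0.00 wz 0.
[... 582 characters left out ...]
0.28 wy 0.00 wz 0.19 dist 0.21 ang 0.33
  ! 1 0.03851519338101449 [-0.07  0.04  0.    0.02 -0.   -0.05]
  ! 2 0.042014137125956794 [-0.07  0.05  0.    0.03 -0.01 -0.06]
  ! 3 0.03754240150382473 [-0.07  0.06  0.    0.05 -0.02 -0.08]
   3 [-1.23, -0.78, 2.7, 1.02, 0.85, 0.09] [ 0.455 -0.238  0.14 ]
  ! 4 0.025198480067060734 [-0.06  0.07  0.    0.07 -0.04 -0.09]
  ! 5 0.004960090198705964 [-0.05  0.08  0.    0.1  -0.05 -0.12]
   6 [-1.38, -0.53, 2.68, 1.29, 0.72, -0.23] [ 0.42  -0.33   0.108]
MOVE tx -8.3 ty 0.0 tz 5.6 wx 0.00 wy 0.00 wz 0.00 dist 0.10 ang 0.00
   3 [-1.38, -0.27, 2.66, 1.57, 0.69, -0.6] [ 0.42  -0.33   0.058]
   6 [-1.38, 0.02, 2.61, 1.85, 0.72, -0.97] [ 0.42  -0.33   0.008]
```

```bash
python3 - <<'E'
from k import *
B=np.array([.383,-.31,.037])
plan([((.52,.04,.14),Rt(.17,.6)),((.50,-.15,.14),Rt(0,.6)),(B+[0,0,.08],Rt(-.25,.6)),(B,Rt(-.25,.6))],n=6,show=3)
E
```

```text
MOVE tx 4.7 ty 0.2 tz -1.4 wx -0.00 wy 0.00 wz 0.00 dist 0.05 ang 0.01
   3 [-0.49, -0.35, 2.62, 1.55, 0.53, -0.39] [0.554 0.047 0.088]
   6 [-0.48, -0.41, 2.6, 1.42, 0.53, -0.23] [0.561 0.047 0.111]
MOVE tx -3.0 ty 19.1 tz -4.3 wx -0.14 wy -0.00 wz 0.10 dist 0.20 ang 0.17
   3 [-0.76, -0.42, 2.61, 1.34, 0.69, -0.27] [ 0.552 -0.051  0.111]
   6 [-0.98, -0.32, 2.54, 1.33, 0.79, -0.36] [ 0.542 -0.15   0.111]
MOVE tx -8.6 ty 17.0 tz -8.5 wx -0.21 wy -0.00 wz 0.14 dist 0.21 ang 0.25
   3 [-1.27, -0.34, 2.59, 1.28, 0.9, -0.44] [ 0.483 -0.235  0.1  ]
   6 [-1.51, -0.25, 2.56, 1.26, 0.97, -0.54] [ 0.424 -0.32   0.088]
MOVE tx -6.6 ty -0.0 tz 4.5 wx 0.00 wy 0.00 wz 0.00 dist 0.08 ang 0.00
   3 [-1.51, -0.08, 2.54, 1.38, 0.93, -0.73] [ 0.424 -0.32   0.048]
   6 [-1.51, 0.11, 2.51, 1.49, 0.91, -0.93] [ 0.424 -0.32   0.008]
```

Emit:
step_arm:
  rows:
    - {"tx":2.4,"ty":0.1,"tz":-0.7,"wx":0,"wy":0,"wz":0,"fingers":-1}
    - {"tx":4.7,"ty":0.2,"tz":-1.4,"wx":0,"wy":0,"wz":0,"fingers":-1}
    - {"tx":4.7,"ty":0.2,"tz":-1.4,"wx":0,"wy":0,"wz":0,"fingers":-1}

```text
time: 13.5
position: [0.5679, 0.0452, 0.1196]
tool_rot: [3.128, -0.978, 0.187]
contact_force: [1.4, -1.0, -0.3]
finger_gap: 0.0492
grip_force: 30.0
```

Emit:
step_arm:
  rows:
    - {"tx":-0.4,"ty":2.7,"tz":-0.6,"wx":-0.02,"wy":0,"wz":0.01,"fingers":-1}
    - {"tx":-0.9,"ty":5.5,"tz":-1.2,"wx":-0.04,"wy":0,"wz":0.03,"fingers":-1}
    - {"tx":-1.3,"ty":8.2,"tz":-1.8,"wx":-0.06,"wy":0,"wz":0.04,"fingers":-1}
    - {"tx":-1.7,"ty":10.9,"tz":-2.5,"wx":-0.08,"wy":0,"wz":0.06,"fingers":-1}
    - {"tx":-2.1,"ty":13.6,"tz":-3.1,"wx":-0.1,"wy":0,"wz":0.07,"fingers":-1}
    - {"tx":-2.6,"ty":16.4,"tz":-3.7,"wx":-0.12,"wy":0,"wz":0.09,"fingers":-1}
    - {"tx":-3,"ty":19.1,"tz":-4.3,"wx":-0.14,"wy":0,"wz":0.1,"fingers":-1}

```text
time: 14.08
position: [0.5461, -0.1516, 0.1129]
tool_rot: [-3.139, -0.971, 0.001]
contact_force: [0.6, 0.7, -1.5]
finger_gap: 0.0495
grip_force: 30.0
```

Emit:
step_arm:
  rows:
    - {"tx":-1.2,"ty":2.4,"tz":-1.2,"wx":-0.03,"wy":0,"wz":0.02,"fingers":-1}
    - {"tx":-2.5,"ty":4.9,"tz":-2.4,"wx":-0.06,"wy":0,"wz":0.04,"fingers":-1}
    - {"tx":-3.7,"ty":7.3,"tz":-3.6,"wx":-0.09,"wy":0,"wz":0.06,"fingers":-1}
    - {"tx":-4.9,"ty":9.7,"tz":-4.9,"wx":-0.12,"wy":0,"wz":0.08,"fingers":-1}
    - {"tx":-6.1,"ty":12.1,"tz":-6.1,"wx":-0.15,"wy":0,"wz":0.1,"fingers":-1}
    - {"tx":-7.4,"ty":14.6,"tz":-7.3,"wx":-0.18,"wy":0,"wz":0.12,"fingers":-1}
    - {"tx":-8.6,"ty":17,"tz":-8.5,"wx":-0.21,"wy":0,"wz":0.14,"fingers":-1}
    - {"tx":-8.6,"ty":17,"tz":-8.5,"wx":-0.21,"wy":0,"wz":0.14,"fingers":-1}

```text
time: 14.75
position: [0.4268, -0.325, 0.0904]
tool_rot: [3.135, -0.971, -0.25]
contact_force: [1.0, -0.3, -0.8]
finger_gap: 0.0493
grip_force: 30.0
```

```bash
python3 - <<'E'
from k import *
o=get_obs();print(o['time'],o['position'],o['q'].round(2),o['contact_force'],o['tool_rot'],o['finger_gap'])
R=Ro.from_euler("xyz",o['tool_rot']);G=o['position']-R.apply([0,0,GO]);print("G",G,R.as_matrix()[:,2])
B=np.array([.383,-.31,.037])
plan([(B+[0,0,.015],Rt(-.25,.6)),(B,Rt(-.25,.6))],n=6,show=6)
E
```

```text
14.75 [ 0.42679629 -0.3249911   0.09042132] [-1.49 -0.25  2.55  1.27  0.95 -0.53] [ 1.02915581 -0.34478274 -0.80443274] [ 3.13516078 -0.97123204 -0.24954696] 0.04931386499423764
G [ 0.38631723 -0.31433811  0.11902987] [ 0.7984037  -0.21011811 -0.56427114]
MOVE tx -5.8 ty -0.4 tz 3.4 wx 0.01 wy -0.00 wz 0.00 dist 0.07 ang 0.01
   6 [-1.51, 0.04, 2.52, 1.45, 0.91, -0.86] [ 0.424 -0.32   0.023]
MOVE tx -1.2 ty -0.0 tz 0.8 wx 0.00 wy 0.00 wz 0.00 dist 0.01 ang 0.00
   6 [-1.51, 0.11, 2.51, 1.49, 0.91, -0.93] [ 0.424 -0.32   0.008]
```

Emit:
step_arm:
  rows:
    - {"tx":-1.2,"ty":-0.1,"tz":0.7,"wx":0,"wy":0,"wz":0,"fingers":-1}
    - {"tx":-2.4,"ty":-0.2,"tz":1.4,"wx":0,"wy":0,"wz":0,"fingers":-1}
    - {"tx":-3.6,"ty":-0.3,"tz":2.1,"wx":0,"wy":0,"wz":0,"fingers":-1}
    - {"tx":-4.8,"ty":-0.4,"tz":2.8,"wx":0,"wy":0,"wz":0,"fingers":-1}
    - {"tx":-5.8,"ty":-0.4,"tz":3.4,"wx":0,"wy":0,"wz":0,"fingers":-1}
    - {"tx":-5.8,"ty":-0.4,"tz":3.4,"wx":0,"wy":0,"wz":0,"fingers":-1}

```text
time: 15.25
position: [0.4252, -0.3137, 0.0212]
tool_rot: [-3.137, -0.969, -0.251]
contact_force: [-0.0, 1.0, -2.2]
finger_gap: 0.0494
grip_force: 30.0
```

Emit:
step_arm:
  rows:
    - {"tx":-0.3,"ty":0,"tz":0.2,"wx":0,"wy":0,"wz":0,"fingers":-1}
    - {"tx":-0.7,"ty":0,"tz":0.5,"wx":0,"wy":0,"wz":0,"fingers":-1}
    - {"tx":-0.7,"ty":0,"tz":0.5,"wx":0,"wy":0,"wz":0,"fingers":-1}
    - {"tx":-0.7,"ty":0,"tz":0.5,"wx":0,"wy":0,"wz":0,"fingers":-1}

```text
time: 15.58
position: [0.4257, -0.3165, 0.0156]
tool_rot: [3.137, -0.971, -0.244]
contact_force: [-0.2, -0.6, -1.7]
finger_gap: 0.0496
grip_force: 30.0
```

```bash
python3 - <<'E'
from k import *
o=get_obs();print(o['time'],o['position'],o['contact_force'],o['tool_rot'],o['finger_gap'],o['wrist_torque'])
R=Ro.from_euler("xyz",o['tool_rot']);G=o['position']-R.apply([0,0,GO]);print("G",G)
E
```

```text
15.5833 [ 0.42569982 -0.31653081  0.01562918] [-0.17004201 -0.55727614 -1.70958135] [ 3.13703    -0.97146813 -0.24408607] 0.049613974280644416 [ 0.17122906  0.82256145 -0.02286508]
G [ 0.38513331 -0.30618925  0.04422814]
```

Emit:
step_arm:
  rows:
    - {"tx":-0.2,"ty":0,"tz":0.1,"wx":0,"wy":0,"wz":0,"fingers":-1}
    - {"tx":-0.4,"ty":0,"tz":0.3,"wx":0,"wy":0,"wz":0,"fingers":-1}
    - {"tx":-0.4,"ty":0,"tz":0.3,"wx":0,"wy":0,"wz":0,"fingers":-1}
    - {"tx":-0.4,"ty":0,"tz":0.3,"wx":0,"wy":0,"wz":0,"fingers":-1}

```text
time: 15.92
position: [0.4258, -0.3165, 0.0104]
tool_rot: [3.138, -0.971, -0.245]
contact_force: [-0.1, 0.6, -2.1]
finger_gap: 0.0495
grip_force: 30.0
```

Emit:
step_arm:
  rows:
    - {"tx":-0.1,"ty":0,"tz":0.1,"wx":0,"wy":0,"wz":0,"fingers":-1}
    - {"tx":-0.1,"ty":0,"tz":0.1,"wx":0,"wy":0,"wz":0,"fingers":-1}
    - {"tx":-0.1,"ty":0,"tz":0.1,"wx":0,"wy":0,"wz":0,"fingers":-1}

```text
time: 16.17
position: [0.426, -0.3165, 0.009]
tool_rot: [3.138, -0.971, -0.245]
contact_force: [0.2, -0.3, -1.3]
finger_gap: 0.0496
grip_force: 30.0
```

Emit:
step_arm:
  rows:
    - {"tx":-0.1,"ty":0,"tz":0.05,"wx":0,"wy":0,"wz":0,"fingers":-1}
    - {"tx":-0.1,"ty":0,"tz":0.05,"wx":0,"wy":0,"wz":0,"fingers":-1}
    - {"tx":-0.1,"ty":0,"tz":0.05,"wx":0,"wy":0,"wz":0,"fingers":-1}

```text
time: 16.42
position: [0.4264, -0.3168, 0.0088]
tool_rot: [3.138, -0.973, -0.244]
contact_force: [-0.5, 0.7, 4.3]
finger_gap: 0.0494
grip_force: 30.0
```

Emit:
step_arm:
  rows:
    - {"tx":-0.1,"ty":0,"tz":0.05,"wx":0,"wy":0,"wz":0,"fingers":-1}
    - {"tx":-0.1,"ty":0,"tz":0.05,"wx":0,"wy":0,"wz":0,"fingers":-1}
    - {"tx":-0.1,"ty":0,"tz":0.05,"wx":0,"wy":0,"wz":0,"fingers":-1}

```text
time: 16.67
position: [0.4268, -0.317, 0.0088]
tool_rot: [3.137, -0.976, -0.244]
contact_force: [-5.7, 4.2, 14.5]
finger_gap: 0.0494
grip_force: 30.0
```

Emit:
step_arm:
  rows:
    - {"tx":0.1,"ty":0,"tz":-0.05,"wx":0,"wy":0,"wz":0,"fingers":-1}
    - {"tx":0.1,"ty":0,"tz":-0.05,"wx":0,"wy":0,"wz":0,"fingers":-1}
    - {"tx":0.1,"ty":0,"tz":-0.05,"wx":0,"wy":0,"wz":0,"fingers":0.2}
    - {"tx":0.1,"ty":0,"tz":-0.05,"wx":0,"wy":0,"wz":0,"fingers":0.4}
    - {"tx":0.1,"ty":0,"tz":-0.05,"wx":0,"wy":0,"wz":0,"fingers":0.7}
    - {"tx":0.1,"ty":0,"tz":-0.05,"wx":0,"wy":0,"wz":0,"fingers":0.9}
    - {"tx":0.1,"ty":0,"tz":-0.05,"wx":0,"wy":0,"wz":0,"fingers":0.9}

```text
time: 17.25
position: [0.4257, -0.3164, 0.0077]
tool_rot: [3.138, -0.971, -0.246]
contact_force: [0.1, 0.6, 0.3]
finger_gap: 0.0798
grip_force: 0.0
```

```bash
python3 - <<'E'
from k import *
o=get_obs();print(o['time'],o['position'],o['q'].round(2),o['contact_force'],o['tool_rot'],o['finger_gap'])
R=Ro.from_euler("xyz",o['tool_rot']);G=o['position']-R.apply([0,0,GO]);z=R.as_matrix()[:,2];print("G",G)
plan([(G-.1*z,R),(G-.1*z+[.0,0,.12],R)],n=6,show=3)
h=np.array([np.cos(-.25),np.sin(-.25),0]);
print("horiz first");plan([(G-.06*h+[0,0,.02],R)],n=6)
E
```

```text
17.25 [ 0.4257423  -0.31640869  0.007667  ] [-1.49  0.09  2.53  1.5   0.9  -0.92] [0.07680529 0.61114773 0.25781169] [ 3.13841246 -0.97067728 -0.24569084] 0.07976660337069988
G [ 0.38519712 -0.30607548  0.03629921]
MOVE tx 0.0 ty 0.0 tz -10.0 wx 0.00 wy 0.00 wz 0.00 dist 0.10 ang 0.00
   3 [-1.67, -0.11, 2.62, 1.29, 1.01, -0.81] [ 0.386 -0.306  0.036]
  ! 6 0.01648060832898818 [-0.06 -0.07  0.01 -0.07  0.08  0.04]
   6 [-1.86, -0.36, 2.7, 1.08, 1.21, -0.68] [ 0.346 -0.296  0.064]
MOVE tx 9.9 ty 0.0 tz -6.8 wx 0.00 wy 0.00 wz 0.00 dist 0.12 ang 0.00
  ! 1 0.02442922883335698 [ 0.   -0.1   0.   -0.04  0.05  0.1 ]
  ! 2 0.02658832121723222 [ 0.   -0.1   0.   -0.03  0.05  0.09]
  ! 3 0.023504540402741195 [ 0.   -0.1   0.   -0.02  0.05  0.09]
   3 [-1.85, -0.66, 2.7, 0.99, 1.36, -0.41] [ 0.346 -0.296  0.124]
  ! 4 0.01586342805231082 [-0.   -0.1   0.   -0.01  0.05  0.08]
  ! 5 0.004418849267275848 [-0.01 -0.09  0.   -0.    0.05  0.07]
   6 [-1.87, -0.91, 2.69, 0.97, 1.5, -0.19] [ 0.346 -0.296  0.184]
horiz first
MOVE tx -1.7 ty -0.0 tz -6.1 wx 0.00 wy 0.00 wz 0.00 dist 0.06 ang 0.00
   3 [-1.62, 0.01, 2.58, 1.38, 0.97, -0.9] [ 0.397 -0.309  0.018]
   6 [-1.76, -0.11, 2.65, 1.25, 1.05, -0.86] [ 0.368 -0.302  0.028]
```

Emit:
step_arm:
  rows:
    - {"tx":0.8,"ty":0,"tz":-0.6,"wx":0,"wy":0,"wz":0,"fingers":0.9}
    - {"tx":1.7,"ty":0,"tz":-1.1,"wx":0,"wy":0,"wz":0,"fingers":0.9}
    - {"tx":3.3,"ty":0,"tz":-2.3,"wx":0,"wy":0,"wz":0,"fingers":0.9}
    - {"tx":5,"ty":0,"tz":-3.4,"wx":0,"wy":0,"wz":0,"fingers":0.9}
    - {"tx":6.7,"ty":0,"tz":-4.5,"wx":0,"wy":0,"wz":0,"fingers":0.9}
    - {"tx":8.3,"ty":0,"tz":-5.7,"wx":0,"wy":0,"wz":0,"fingers":0.9}
    - {"tx":10,"ty":0,"tz":-6.8,"wx":0,"wy":0,"wz":0,"fingers":0.9}
    - {"tx":10,"ty":0,"tz":-6.8,"wx":0,"wy":0,"wz":0,"fingers":0.9}

```text
time: 17.92
position: [0.4266, -0.3186, 0.133]
tool_rot: [3.125, -0.974, -0.234]
contact_force: [-0.9, -0.8, 1.5]
finger_gap: 0.0871
grip_force: 0.0
```

```bash
python3 - <<'E'
from k import *
o=get_obs();print(o['time'],o['position'],o['q'].round(2),o['contact_force'],o['tool_rot'],o['finger_gap'])
a=cv2.imread("pics/top0.png");im=cams.snapshot("top")[:,:,::-1];cv2.imwrite("pics/top7.png",im);cv2.imwrite("pics/scene7.png",cams.snapshot("scene")[:,:,::-1])
print("core pred top view",pix("top",[[.385,-.306,.003],[.385,-.306,.056]]))
# dark blob on sheet
for n in("top","scene"):
    x=cv2.imread(f"pics/{n}7.png");a=cv2.imread(f"pics/{n}0.png")
    u,v=pix(n,[[.385,-.306,.03]])[0].astype(int)
    d=(np.abs(x.astype(int)-a).max(2)>25)[v-30:v+30,u-30:u+30]
    print(n,u-30,v-30);print("\n".join("".join(".#"[int(k)] for k in r[::2]) for r in d[::2]))
td=lambda x,y,z,yaw:((x,y,z+GO),Ro.from_euler("xyz",[np.pi,0,yaw]))
T1=Ro.from_rotvec([.5,0,0])*Ro.from_euler("xyz",[np.pi,0,.5])
x,y=door(1.97,l=.22,n=-.05);print(x,y,door(1.97,l=.258,n=0))
plan([td(.42,-.2,.34,.0),td(.40,.1,.36,.7),td(*x,.36,y)],n=8,show=4)
E
```

```text
17.9167 [ 0.42664665 -0.31864346  0.13301773] [-1.49 -0.43  2.56  1.17  1.01 -0.35] [-0.90416113 -0.8259417   1.54483533] [ 3.12470191 -0.97442657 -0.23416374] 0.08713739538275515
core pred top view [[451.33770058 373.19428107]
 [455.047679   363.35627891]]
top 423 338
#############.................
###############...............
#################.............
###################...........
####################..........
###.#############.####........
###################.####......
##########################...#
.#############################
...#####################.#####
.#############################
############.########.########
.####################...######
.####################.....####
#####################....#####
######################...#####
#######################.######
##############################
##############################
##############################
####################..########
###################.....######
###################......#####
###################.......####
###################.......####
.##################........###
##.################.....
[... 1036 characters left out ...]
.......
[0.35065775 0.278549  ] 1.3441926535897932 (array([0.30239575, 0.23836469]), 1.3441926535897932)
MOVE tx 15.5 ty -11.1 tz -14.8 wx 0.12 wy -0.97 wz -0.23 dist 0.24 ang 1.00
   4 [-1.08, -0.53, 2.17, 0.4, 1.21, 0.52] [ 0.423 -0.258  0.235]
   8 [-0.71, -0.19, 1.63, 0.0, 1.7, 0.87] [ 0.42 -0.2   0.34]
MOVE tx -2.0 ty -30.0 tz -2.0 wx 0.00 wy 0.00 wz -0.70 dist 0.30 ang 0.70
   4 [-0.42, -0.33, 1.73, 0.0, 1.75, 0.8] [ 0.41 -0.05  0.35]
   8 [-0.05, -0.33, 1.71, 0.0, 1.77, 0.82] [0.4  0.1  0.36]
MOVE tx 7.7 ty -16.8 tz -0.0 wx 0.00 wy 0.00 wz -0.64 dist 0.19 ang 0.64
   4 [0.18, -0.31, 1.69, 0.0, 1.76, 0.73] [0.375 0.189 0.36 ]
   8 [0.4, -0.24, 1.63, 0.0, 1.75, 0.63] [0.351 0.279 0.36 ]
```

The core stands upright on the sheet: the scene blob is about 18 px wide and 22 px tall at (210,205). Next I head for the door's outer side.

Emit:
step_arm:
  rows:
    - {"tx":2,"ty":-1.4,"tz":-1.9,"wx":0.02,"wy":-0.12,"wz":-0.03,"fingers":0.5}
    - {"tx":3.9,"ty":-2.8,"tz":-3.7,"wx":0.03,"wy":-0.24,"wz":-0.06,"fingers":0}
    - {"tx":5.8,"ty":-4.2,"tz":-5.6,"wx":0.04,"wy":-0.36,"wz":-0.09,"fingers":-0.5}
    - {"tx":7.8,"ty":-5.6,"tz":-7.4,"wx":0.06,"wy":-0.49,"wz":-0.12,"fingers":-1}
    - {"tx":9.7,"ty":-6.9,"tz":-9.3,"wx":0.08,"wy":-0.61,"wz":-0.14,"fingers":-1}
    - {"tx":11.6,"ty":-8.3,"tz":-11.1,"wx":0.09,"wy":-0.73,"wz":-0.17,"fingers":-1}
    - {"tx":13.6,"ty":-9.7,"tz":-13,"wx":0.1,"wy":-0.85,"wz":-0.2,"fingers":-1}
    - {"tx":15.5,"ty":-11.1,"tz":-14.8,"wx":0.12,"wy":-0.97,"wz":-0.23,"fingers":-1}

```text
time: 18.68
position: [0.4203, -0.1991, 0.3409]
tool_rot: [3.124, -0.126, -0.028]
contact_force: [-0.9, -0.3, -0.0]
finger_gap: 0.0359
grip_force: 0.0
```

```bash
python3 - <<'E'
from k import *
o=get_obs();print(o['time'],o['position'],o['q'].round(2),o['tool_rot'])
c,s=np.cos(TY),np.sin(TY);M=np.array([[c,s],[-s,c]])
for n,p in(("top",(235,287.5)),("scene",(598+0,166))):
    if n=="scene":p=(220+(757-400)/2,130+72/2)
    P=onz(n,p,.222)[:2];v=M@(P-H);print(n,P,np.linalg.norm(v),np.arctan2(-v[0],-v[1])%6.283)
td=lambda x,y,z,yaw:((x,y,z+GO),Ro.from_euler("xyz",[np.pi,0,yaw]))
x,y=door(1.97,l=.22,n=-.07)
plan([td(.40,.08,.36,.7),td(*x,.36,y)],n=8,show=8)
E
```

```text
18.6833 [ 0.42029534 -0.19912918  0.34087552] [-0.76 -0.31  1.73  0.07  1.61  0.85] [ 3.12394611 -0.12600706 -0.02817107]
top [0.30635802 0.24452942] 0.25561712730252967 1.9969863461091442
scene [0.31850143 0.25314099] 0.24628574500022954 2.0432202619135773
MOVE tx -2.6 ty -27.8 tz -2.7 wx 0.06 wy -0.11 wz -0.73 dist 0.28 ang 0.74
   8 [-0.1, -0.35, 1.72, 0.0, 1.77, 0.77] [0.4  0.08 0.36]
MOVE tx 10.6 ty -19.6 tz -0.0 wx 0.00 wy 0.00 wz -0.64 dist 0.22 ang 0.64
   8 [0.44, -0.19, 1.59, 0.0, 1.74, 0.66] [0.355 0.298 0.36 ]
```

Emit:
step_arm:
  rows:
    - {"tx":-0.3,"ty":-3.5,"tz":-0.3,"wx":0.01,"wy":-0.02,"wz":-0.1,"fingers":-1}
    - {"tx":-0.6,"ty":-7,"tz":-0.7,"wx":0.02,"wy":-0.03,"wz":-0.19,"fingers":-1}
    - {"tx":-1,"ty":-10.5,"tz":-1,"wx":0.03,"wy":-0.05,"wz":-0.28,"fingers":-1}
    - {"tx":-1.3,"ty":-14,"tz":-1.4,"wx":0.03,"wy":-0.06,"wz":-0.37,"fingers":-1}
    - {"tx":-1.6,"ty":-17.5,"tz":-1.7,"wx":0.04,"wy":-0.07,"wz":-0.46,"fingers":-1}
    - {"tx":-2,"ty":-21,"tz":-2,"wx":0.05,"wy":-0.09,"wz":-0.55,"fingers":-1}
    - {"tx":-2.3,"ty":-24.4,"tz":-2.4,"wx":0.06,"wy":-0.1,"wz":-0.64,"fingers":-1}
    - {"tx":-2.6,"ty":-27.8,"tz":-2.7,"wx":0.06,"wy":-0.11,"wz":-0.73,"fingers":-1}

```text
time: 19.35
position: [0.3994, 0.0811, 0.3562]
tool_rot: [3.138, -0.004, 0.705]
contact_force: [0.5, 0.2, -0.7]
finger_gap: 0.0003
grip_force: 0.0
```

```bash
python3 - <<'E'
from k import *
o=get_obs();print(o['time'],o['position'],o['q'].round(2),o['tool_rot'])
td=lambda x,y,z,yaw:((x,y,z+GO),Ro.from_euler("xyz",[np.pi,0,yaw]))
x,y=door(2.0,l=.22,n=-.065)
plan([td(*x,.36,y),td(*x,.12,y)],n=8,show=8)
E
```

```text
19.35 [0.39936325 0.08105444 0.35624935] [-0.1  -0.35  1.72  0.    1.76  0.77] [ 3.13804352 -0.00391654  0.7051419 ]
MOVE tx 10.9 ty -19.3 tz -0.4 wx 0.00 wy -0.00 wz -0.61 dist 0.22 ang 0.61
   8 [0.44, -0.19, 1.59, 0.0, 1.74, 0.69] [0.358 0.299 0.36 ]
MOVE tx 0.0 ty -0.0 tz 24.0 wx 0.00 wy 0.00 wz 0.00 dist 0.24 ang 0.00
   8 [0.44, -0.07, 1.96, -0.0, 1.26, 0.69] [0.358 0.299 0.12 ]
```

Emit:
step_arm:
  rows:
    - {"tx":1.4,"ty":-2.4,"tz":0,"wx":0,"wy":0,"wz":-0.08,"fingers":-1}
    - {"tx":2.7,"ty":-4.8,"tz":-0.1,"wx":0,"wy":0,"wz":-0.15,"fingers":-1}
    - {"tx":4.1,"ty":-7.2,"tz":-0.2,"wx":0,"wy":0,"wz":-0.23,"fingers":-1}
    - {"tx":5.5,"ty":-9.6,"tz":-0.2,"wx":0,"wy":0,"wz":-0.3,"fingers":-1}
    - {"tx":6.8,"ty":-12,"tz":-0.3,"wx":0,"wy":0,"wz":-0.38,"fingers":-1}
    - {"tx":8.2,"ty":-14.5,"tz":-0.3,"wx":0,"wy":0,"wz":-0.46,"fingers":-1}
    - {"tx":10.9,"ty":-19.3,"tz":-0.4,"wx":0,"wy":0,"wz":-0.61,"fingers":-1}
    - {"tx":10.9,"ty":-19.3,"tz":-0.4,"wx":0,"wy":0,"wz":-0.61,"fingers":-1}

```text
time: 20.02
position: [0.3571, 0.3011, 0.3588]
tool_rot: [3.137, -0.0, 1.32]
contact_force: [-0.3, 0.1, 0.5]
finger_gap: 0.0005
grip_force: 0.0
```

Emit:
step_arm:
  rows:
    - {"tx":0,"ty":0,"tz":0,"wx":0,"wy":0,"wz":0,"fingers":-1}
    - {"tx":0,"ty":0,"tz":3.5,"wx":0,"wy":0,"wz":0,"fingers":-1}
    - {"tx":0,"ty":0,"tz":7,"wx":0,"wy":0,"wz":0,"fingers":-1}
    - {"tx":0,"ty":0,"tz":10.5,"wx":0,"wy":0,"wz":0,"fingers":-1}
    - {"tx":0,"ty":0,"tz":14,"wx":0,"wy":0,"wz":0,"fingers":-1}
    - {"tx":0,"ty":0,"tz":17.5,"wx":0,"wy":0,"wz":0,"fingers":-1}
    - {"tx":0,"ty":0,"tz":21,"wx":0,"wy":0,"wz":0,"fingers":-1}
    - {"tx":0,"ty":0,"tz":23.5,"wx":0,"wy":0,"wz":0,"fingers":-1}

```text
time: 20.68
position: [0.3592, 0.2947, 0.1218]
tool_rot: [3.137, 0.003, 1.308]
contact_force: [0.0, -0.0, 0.5]
finger_gap: 0.0004
grip_force: 0.0
```

```bash
python3 - <<'E'
from k import *
o=get_obs();print(o['time'],o['position'],o['q'].round(2),o['tool_rot'],o['contact_force'])
t=lambda q,n=-.016,z=.125,l=.22:(*door(q,l=l,n=n)[0],z,np.pi,0,door(q)[1])
rows([t(2.05),t(1.98),t(1.9),t(1.8),t(1.7),t(1.6),t(1.5),t(1.4)])
E
```

```text
20.6833 [0.35920421 0.29467902 0.12175308] [ 0.43 -0.08  1.96 -0.01  1.26  0.69] [3.13657451 0.00314244 1.30813777] [ 0.00187496 -0.0103072   0.53063548]
tx -3.4 ty -0.1 tz -0.3 wx 0.01 wy 0.00 wz 0.04
tx -5.0 ty -0.3 tz -0.3 wx 0.00 wy 0.00 wz -0.03
tx -6.7 ty -0.3 tz -0.3 wx 0.00 wy 0.00 wz -0.11
tx -8.9 ty -0.1 tz -0.3 wx 0.00 wy 0.00 wz -0.21
tx -11.1 ty 0.3 tz -0.3 wx 0.00 wy 0.00 wz -0.31
tx -13.2 ty 0.9 tz -0.3 wx 0.00 wy 0.00 wz -0.41
tx -15.2 ty 1.7 tz -0.3 wx 0.00 wy 0.00 wz -0.51
tx -17.2 ty 2.8 tz -0.3 wx 0.00 wy 0.00 wz -0.61
```

Emit:
step_arm:
  rows:
    - {"tx":-1.8,"ty":0,"tz":0,"wx":0,"wy":0,"wz":0.02,"fingers":-1}
    - {"tx":-3.4,"ty":-0.1,"tz":0,"wx":0,"wy":0,"wz":0.02,"fingers":-1}
    - {"tx":-5,"ty":-0.3,"tz":0,"wx":0,"wy":0,"wz":-0.03,"fingers":-1}
    - {"tx":-6.7,"ty":-0.3,"tz":0,"wx":0,"wy":0,"wz":-0.11,"fingers":-1}
    - {"tx":-8.9,"ty":-0.1,"tz":0,"wx":0,"wy":0,"wz":-0.21,"fingers":-1}
    - {"tx":-11.1,"ty":0.3,"tz":0,"wx":0,"wy":0,"wz":-0.31,"fingers":-1}
    - {"tx":-13.2,"ty":0.9,"tz":0,"wx":0,"wy":0,"wz":-0.41,"fingers":-1}
    - {"tx":-15.2,"ty":1.7,"tz":0,"wx":0,"wy":0,"wz":-0.51,"fingers":-1}

```text
time: 21.35
position: [0.337, 0.1442, 0.1251]
tool_rot: [3.135, 0.003, 1.824]
contact_force: [0.6, 1.4, -0.7]
finger_gap: 0.0002
grip_force: 0.5
```

```bash
python3 - <<'E'
from k import *
o=get_obs();print(o['time'],o['position'],o['q'].round(2),o['tool_rot'],o['contact_force'],o['wrist_torque'])
t=lambda q,n=-.016,z=.1215,l=.22:(*door(q,l=l,n=n)[0],z,np.pi,0,door(q)[1])
rows([t(q) for q in(1.4,1.3,1.2,1.1,1.0,.9,.8,.7)])
E
```

```text
21.35 [0.33702087 0.14417538 0.12506698] [ 0.07 -0.39  2.21 -0.    1.32 -0.18] [3.13521516e+00 2.63152039e-03 1.82369216e+00] [ 0.55676268  1.39261453 -0.70796559] [0.09121851 0.02708567 0.03671326]
tx -2.3 ty -0.2 tz 0.4 wx 0.01 wy 0.00 wz -0.09
tx -4.5 ty -0.0 tz 0.4 wx 0.01 wy 0.00 wz -0.19
tx -6.7 ty 0.4 tz 0.4 wx 0.01 wy 0.00 wz -0.29
tx -8.8 ty 0.9 tz 0.4 wx 0.01 wy 0.00 wz -0.39
tx -10.9 ty 1.7 tz 0.4 wx 0.01 wy 0.00 wz -0.49
tx -12.8 ty 2.7 tz 0.4 wx 0.01 wy 0.00 wz -0.59
tx -14.7 ty 3.9 tz 0.4 wx 0.01 wy 0.00 wz -0.69
tx -16.4 ty 5.3 tz 0.4 wx 0.01 wy 0.01 wz -0.79
```

Contact is light, consistent with the door's friction. Carrying on.

Emit:
step_arm:
  rows:
    - {"tx":-2.3,"ty":-0.2,"tz":0,"wx":0,"wy":0,"wz":-0.09,"fingers":-1}
    - {"tx":-4.5,"ty":0,"tz":0,"wx":0,"wy":0,"wz":-0.19,"fingers":-1}
    - {"tx":-6.7,"ty":0.4,"tz":0,"wx":0,"wy":0,"wz":-0.29,"fingers":-1}
    - {"tx":-8.8,"ty":0.9,"tz":0,"wx":0,"wy":0,"wz":-0.39,"fingers":-1}
    - {"tx":-10.9,"ty":1.7,"tz":0,"wx":0,"wy":0,"wz":-0.49,"fingers":-1}
    - {"tx":-12.8,"ty":2.7,"tz":0,"wx":0,"wy":0,"wz":-0.59,"fingers":-1}
    - {"tx":-14.7,"ty":3.9,"tz":0,"wx":0,"wy":0,"wz":-0.69,"fingers":-1}
    - {"tx":-16.4,"ty":5.3,"tz":0,"wx":0,"wy":0,"wz":-0.79,"fingers":-1}

```text
time: 22.02
position: [0.4289, -0.0019, 0.1259]
tool_rot: [3.139, 0.005, 2.612]
contact_force: [0.0, 1.0, -0.8]
finger_gap: 0.0005
grip_force: 0.7
```

```bash
python3 - <<'E'
from k import *
o=get_obs();print(o['time'],o['position'],o['q'].round(2),o['tool_rot'],o['contact_force'],o['wrist_torque'])
t=lambda q,n=-.016,z=.125,l=.22:(*door(q,l=l,n=n)[0],z,np.pi,0,door(q)[1])
rows([t(q) for q in(.6,.5,.4,.35,.3,.25,.22,.2)])
E
```

```text
22.0167 [ 0.4289321  -0.0018908   0.12591275] [-0.29 -0.19  2.05  0.    1.28 -1.33] [3.13860427 0.00505399 2.61227145] [ 0.04327752  1.00777536 -0.84210636] [0.10408895 0.15093082 0.00450846]
tx -2.2 ty -0.0 tz 0.1 wx 0.00 wy 0.01 wz -0.10
tx -4.4 ty 0.2 tz 0.1 wx 0.00 wy 0.01 wz -0.20
tx -6.6 ty 0.6 tz 0.1 wx 0.00 wy 0.01 wz -0.30
tx -7.7 ty 0.8 tz 0.1 wx 0.00 wy 0.01 wz -0.35
tx -8.7 ty 1.2 tz 0.1 wx 0.00 wy 0.01 wz -0.40
tx -9.7 ty 1.5 tz 0.1 wx 0.00 wy 0.01 wz -0.45
tx -10.4 ty 1.8 tz 0.1 wx 0.00 wy 0.01 wz -0.48
tx -10.8 ty 2.0 tz 0.2 wx 0.00 wy 0.01 wz -0.50
```

Emit:
step_arm:
  rows:
    - {"tx":-2.2,"ty":0,"tz":0,"wx":0,"wy":0,"wz":-0.1,"fingers":-1}
    - {"tx":-4.4,"ty":0.2,"tz":0,"wx":0,"wy":0,"wz":-0.2,"fingers":-1}
    - {"tx":-6.6,"ty":0.6,"tz":0,"wx":0,"wy":0,"wz":-0.3,"fingers":-1}
    - {"tx":-7.7,"ty":0.8,"tz":0,"wx":0,"wy":0,"wz":-0.35,"fingers":-1}
    - {"tx":-8.7,"ty":1.2,"tz":0,"wx":0,"wy":0,"wz":-0.4,"fingers":-1}
    - {"tx":-9.7,"ty":1.5,"tz":0,"wx":0,"wy":0,"wz":-0.45,"fingers":-1}
    - {"tx":-10.4,"ty":1.8,"tz":0,"wx":0,"wy":0,"wz":-0.48,"fingers":-1}
    - {"tx":-10.8,"ty":2,"tz":0,"wx":0,"wy":0,"wz":-0.5,"fingers":-1}

```text
time: 22.68
position: [0.5325, -0.0389, 0.127]
tool_rot: [3.142, 0.007, 3.109]
contact_force: [-0.7, -0.7, -0.2]
finger_gap: 0.0004
grip_force: 0.7
```

```bash
python3 - <<'E'
from k import *
o=get_obs();print(o['time'],o['position'],o['q'].round(2),o['tool_rot'],o['contact_force'],o['wrist_torque'])
t=lambda q,n=-.016,z=.126,l=.22:(*door(q,l=l,n=n)[0],z,np.pi,0,door(q)[1])
rows([t(q) for q in(.2,.17,.14,.11,.08,.05,.02,0)])
E
```

```text
22.6833 [ 0.53248571 -0.03890972  0.1269849 ] [-0.3   0.09  1.78  0.    1.27 -1.84] [3.14157251 0.0066243  3.1092721 ] [-0.73332613 -0.67241489 -0.16025969] [-0.0645753   0.21037584  0.01901764]
tx 0.1 ty -0.0 tz 0.1 wx 0.00 wy 0.01 wz -0.00
tx -0.6 ty -0.1 tz 0.1 wx -0.00 wy 0.01 wz -0.03
tx -1.3 ty -0.1 tz 0.1 wx -0.00 wy 0.01 wz -0.06
tx -1.9 ty -0.1 tz 0.1 wx -0.00 wy 0.01 wz -0.09
tx -2.6 ty -0.0 tz 0.1 wx -0.00 wy 0.01 wz -0.12
tx -3.2 ty 0.0 tz 0.1 wx -0.00 wy 0.01 wz -0.15
tx -3.9 ty 0.1 tz 0.1 wx -0.00 wy 0.01 wz -0.18
tx -4.3 ty 0.1 tz 0.1 wx -0.00 wy 0.01 wz -0.20
```

Emit:
step_arm:
  rows:
    - {"tx":-0.6,"ty":-0.1,"tz":0,"wx":0,"wy":0,"wz":-0.03,"fingers":-1}
    - {"tx":-1.3,"ty":-0.1,"tz":0,"wx":0,"wy":0,"wz":-0.06,"fingers":-1}
    - {"tx":-1.9,"ty":-0.1,"tz":0,"wx":0,"wy":0,"wz":-0.09,"fingers":-1}
    - {"tx":-2.6,"ty":0,"tz":0,"wx":0,"wy":0,"wz":-0.12,"fingers":-1}
    - {"tx":-2.6,"ty":0,"tz":0,"wx":0,"wy":0,"wz":-0.12,"fingers":-1}

```text
time: 23.1
position: [0.5597, -0.039, 0.1285]
tool_rot: [-3.14, 0.01, -3.053]
contact_force: [-0.2, -0.6, -0.3]
finger_gap: 0.0004
grip_force: 0.0
```

Emit:
step_arm:
  rows:
    - {"tx":-0.4,"ty":0.1,"tz":0,"wx":0,"wy":0,"wz":-0.02,"fingers":-1}
    - {"tx":-0.8,"ty":0.1,"tz":0,"wx":0,"wy":0,"wz":-0.04,"fingers":-1}
    - {"tx":-1.2,"ty":0.1,"tz":0,"wx":0,"wy":0,"wz":-0.06,"fingers":-1}
    - {"tx":-1.2,"ty":0.1,"tz":0,"wx":0,"wy":0,"wz":-0.06,"fingers":-1}

```text
time: 23.43
position: [0.572, -0.0364, 0.1297]
tool_rot: [-3.139, 0.011, -2.992]
contact_force: [-0.1, -0.3, 0.1]
finger_gap: 0.0004
grip_force: 0.0
```

Emit:
step_arm:
  rows:
    - {"tx":-0.2,"ty":0,"tz":0,"wx":0,"wy":0,"wz":-0.02,"fingers":-1}
    - {"tx":-0.4,"ty":0,"tz":0,"wx":0,"wy":0,"wz":-0.03,"fingers":-1}
    - {"tx":-0.4,"ty":0,"tz":0,"wx":0,"wy":0,"wz":-0.03,"fingers":-1}

```text
time: 23.68
position: [0.5746, -0.0361, 0.1297]
tool_rot: [-3.139, 0.008, -2.963]
contact_force: [-4.5, -0.2, 2.1]
finger_gap: 0.001
grip_force: 2.1
```

Emit:
step_arm:
  rows:
    - {"tx":-0.2,"ty":0,"tz":0,"wx":0,"wy":0,"wz":0,"fingers":-1}
    - {"tx":-0.3,"ty":0,"tz":0,"wx":0,"wy":0,"wz":0,"fingers":-1}
    - {"tx":-0.3,"ty":0,"tz":0,"wx":0,"wy":0,"wz":0,"fingers":-1}

```text
time: 23.93
position: [0.5742, -0.0361, 0.1297]
tool_rot: [-3.139, 0.001, -2.964]
contact_force: [-18.8, -2.8, 9.8]
finger_gap: 0.0005
grip_force: 9.5
```

```bash
python3 - <<'E'
from k import *
o=get_obs();p=o['position'];print(o['time'],p,o['tool_rot'],o['contact_force'])
c,s=np.cos(TY),np.sin(TY);v=np.array([[c,s],[-s,c]])@(p[:2]-H);print("finger rel hinge, tester axes",v)
cv2.imwrite("pics/scene8.png",cams.snapshot("scene")[:,:,::-1]);cv2.imwrite("pics/top8.png",cams.snapshot("top")[:,:,::-1])
E
```

```text
23.9333 [ 0.57419764 -0.0361312   0.1297075 ] [-3.13903263e+00  6.92756416e-04 -2.96369855e+00] [-18.82484299  -2.76982925   9.79800462]
finger rel hinge, tester axes [-0.01709343 -0.21681707]
```

The door is hard against its stop (finger geometry gives an angle near 0). I back away and check.

Emit:
step_arm:
  rows:
    - {"tx":0.5,"ty":0,"tz":0,"wx":0,"wy":0,"wz":0,"fingers":-1}
    - {"tx":1.5,"ty":0,"tz":0,"wx":0,"wy":0,"wz":0,"fingers":-1}
    - {"tx":4,"ty":0,"tz":0,"wx":0,"wy":0,"wz":0,"fingers":-1}
    - {"tx":7,"ty":0,"tz":-1,"wx":0,"wy":0,"wz":0,"fingers":-1}
    - {"tx":9,"ty":0,"tz":-5,"wx":0,"wy":0,"wz":0,"fingers":-1}
    - {"tx":10,"ty":0,"tz":-9,"wx":0,"wy":0,"wz":0,"fingers":-1}
    - {"tx":10,"ty":0,"tz":-13,"wx":0,"wy":0,"wz":0,"fingers":-1}
    - {"tx":10,"ty":0,"tz":-17,"wx":0,"wy":0,"wz":0,"fingers":-1}

```text
time: 24.7
position: [0.4774, -0.0527, 0.3009]
tool_rot: [-3.138, 0.012, -2.964]
contact_force: [0.3, -0.5, 0.9]
finger_gap: 0.0004
grip_force: 0.0
```

Emit:
step_arm:
  rows:
    - {"tx":0,"ty":4,"tz":-3,"wx":0,"wy":0,"wz":0,"fingers":-1}
    - {"tx":0,"ty":8,"tz":-5,"wx":0,"wy":0,"wz":0,"fingers":-1}
    - {"tx":0,"ty":12,"tz":-5,"wx":0,"wy":0,"wz":0,"fingers":-1}
    - {"tx":0,"ty":16,"tz":-5,"wx":0,"wy":0,"wz":0,"fingers":-1}
    - {"tx":0,"ty":20,"tz":-5,"wx":0,"wy":0,"wz":0,"fingers":-1}
    - {"tx":0,"ty":24,"tz":-5,"wx":0,"wy":0,"wz":0,"fingers":-1}
    - {"tx":0,"ty":28,"tz":-5,"wx":0,"wy":0,"wz":0,"fingers":-1}
    - {"tx":0,"ty":28,"tz":-5,"wx":0,"wy":0,"wz":0,"fingers":-1}

```text
time: 25.37
position: [0.4259, 0.2289, 0.348]
tool_rot: [3.141, 0.012, -2.955]
contact_force: [0.2, 0.1, 0.1]
finger_gap: 0.0003
grip_force: 0.0
```

```bash
python3 - <<'E'
from k import *
o=get_obs();print(o['time'],o['position'],o['contact_force'])
for n in("top","scene"):cv2.imwrite(f"pics/{n}9.png",cams.snapshot(n)[:,:,::-1])
im=cv2.imread("pics/scene9.png").max(2)
c,s=np.cos(TY),np.sin(TY);M=np.array([[c,-s],[s,c]])
# brightness along +x-normal line on top: from plate across the door's top edge, near free end and near hinge
for y in(-.10,0.05,.1):
    X=np.arange(-.06,-.15,-.004);P=np.array([[*(M@[a,y]+[.6677,.0683]),.222] for a in X])
    for n in("scene","top"):
        g=cv2.imread(f"pics/{n}9.png").max(2);uv=pix(n,P);print(n,y,[int(g[int(round(v)),int(round(u))]) for u,v in uv])
t=lambda n,im0,im1,u,v,w:(lambda m:cv2.minMaxLoc(m)[1::2])(cv2.matchTemplate(im1[v-w-8:v+w+8,u-w-8:u+w+8],im0[v-w:v+w,u-w:u+w],cv2.TM_CCOEFF_NORMED))
a,b=cv2.imread("pics/scene0.png"),cv2.imread("pics/scene9.png")
for nm,u,v,w in(("tall",180,278,26),("back",369,380,24),("disc",390,222,16),("jar?",145,263,10),("tin?",486,246,10)):print(nm,t("s",a,b,u,v,w))
a,b=cv2.imread("pics/top0.png"),cv2.imread("pics/top9.png");print("small",t("t",a,b,391,349,14))
E
```

```text
25.3667 [0.42592651 0.22889109 0.34803169] [0.18035696 0.07075577 0.14860837]
scene -0.1 [139, 137, 138, 138, 140, 131, 114, 118, 131, 114, 95, 81, 77, 76, 80, 98, 94, 101, 101, 100, 100, 124, 149]
top -0.1 [100, 99, 98, 100, 96, 96, 82, 77, 88, 88, 75, 51, 36, 44, 35, 45, 33, 44, 45, 43, 39, 45, 42]
scene 0.05 [133, 133, 132, 131, 133, 125, 116, 126, 134, 151, 178, 198, 198, 196, 195, 197, 198, 197, 196, 197, 196, 196, 197]
top 0.05 [92, 94, 92, 93, 92, 90, 75, 75, 86, 90, 77, 46, 44, 44, 43, 39, 46, 44, 48, 60, 69, 73, 74]
scene 0.1 [136, 136, 135, 134, 133, 119, 110, 121, 131, 155, 160, 149, 138, 154, 194, 198, 196, 196, 196, 196, 195, 196, 197]
top 0.1 [91, 94, 93, 95, 93, 95, 90, 86, 93, 85, 57, 48, 45, 42, 45, 43, 46, 42, 41, 39, 41, 41, 40]
tall (0.999485194683075, (8, 8))
back (0.9991984963417053, (8, 8))
disc (0.9993595480918884, (8, 8))
jar? (0.999457836151123, (8, 8))
tin? (0.9992052316665649, (8, 8))
small (0.9966263771057129, (8, 8))
```

```bash
python3 - <<'E'
from k import *
for n in("top","scene"):
    d=(np.abs(cv2.imread(f"pics/{n}9.png").astype(int)-cv2.imread(f"pics/{n}0.png")).max(2)>30).astype(np.uint8)
    u,v=pix(n,[[.385,-.306,.03]])[0].astype(int);d=d[v-35:v+35,u-35:u+35]
    k,_,st,ce=cv2.connectedComponentsWithStats(d);i=1+st[1:,4].argmax()
    q=ik_ = np.array([[.385+.025*np.cos(t),-.306+.025*np.sin(t),z] for t in np.arange(0,6.3,.2) for z in(.003,.056)]);e=pix(n,q)
    print(n,"bbox",st[i][0]+u-35,st[i][1]+v-35,st[i][2:5],"expected",e.min(0).round(1),np.ptp(e,0).round(1))
print(env.sign_off())
E
```

```text
top bbox 442 356 [ 23  27 476] expected [441.6 354.5] [23.5 27.6]
scene bbox 200 193 [ 20  23 351] expected [200.2 192.6] [19.1 23.3]
the job is handed in; nothing more can be done
None
```

The job is handed in. The core stands upright on the bare half of the sheet and the guard door is pushed fully shut. The bystanders show no movement in the before-and-after pictures. I did not confirm the catch click directly: I infer it from the door sitting at its stop with only a thin, even seam along its top edge.

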